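# Reset the food-testing bench: hang the sample pails, right the fallen bottles

## Robot

A 6-joint arm with a two-finger parallel gripper is mounted at the origin on the work surface. World frame = base frame: x ahead of the robot, y to its left, z up, the work surface at z = 0. Lengths are in m, angles in rad, forces in N, time in s.
With the tool pointing down it reaches from about 0.35 to 0.85 m from the base axis. Payload 8.1 kg.
Tool frame: the origin (TCP) lies at the very end of the fingers, on their centre line; the grasp point (between the pads) lies 19 mm behind it; z points along the fingers, y is the direction in which the jaws open and shut (so a half turn about z gives the same grasp; the last joint's range is limited). The gripper opens to 85 mm and grips with 20 to 120 N. Pads are 22 mm wide; open, the fingers measure 114 mm over their backs; the gripper's body (76 mm by 85 mm) begins 54 mm behind the grasp point. The pads swing forward as they close: fully open they stand 13 mm farther back than shut.
Start: joints at [-1.257, 0.13, 1.488, -0, 1.523, -0.085], TCP at [0.233, -0.553, 0.231] pointing down, gripper open.
Joint ranges: [-2.96, 2.96], [-0.89, 2.26], [0.02, 2.5], [-1.34, 4.48], [0, 2.73], [-2.66, 2.66]. Speed limits (rad/s): [2.39, 2.39, 2.79, 3.14, 3.14, 3.14].

## Interface

Orientations are given as a unit quaternion [w, x, y, z].
In Python, from station import get_obs, grab_frame, job_done gives the robot as it stands.
- The arm moves only by the tool arm_command, never from a script. Its argument "plan" is a list that holds one entry, the list of rows, each a list of 7 numbers: the shift along the tool's x, y, z in mm, then the turn, a rotation vector about the tool's x, y, z in degrees, then the closure in counts, from 0 (fully open) to 255 (shut). A call has 1 to 12 rows; each row is the pose to reach, as a shift and turn from the pose measured when the call began, along the tool's axes at that moment; what a row does not reach only later rows make up. A row lasts 1/10 s, in which the tool goes at most 50 mm and 8.59 degrees, less where a joint would pass 70% of its speed; a pose out of reach is approached as far as the arm can. A call with a gripper value outside its range is refused whole. The fingers move at their own pace and stop on an object; "force" is the grip in N (left out, the last holds). Time passes only in rows, so rows that repeat a pose let the fingers close. It gives the time, the measured TCP pose, the force and the opening at its end, in the units of the state.
- get_obs(): the state, without advancing time (a new reading comes with each control period).
- grab_frame(name): name is "scene" or "top"; returns a dict with "img" (420x560x3 uint8, blue, green, red), "z_map" (420x560 float32, m along the optical axis (not along the pixel's ray), 0 where there is no reading), "fx", "fy", "cx", "cy" (pixels), "k1" (the pictures are not rectified: a ray, as slopes to the right and down, at radius r is drawn at 1 + k1 r^2 times it, then the intrinsics apply), "R" (3x3) and "t" (3): a world point X has camera coordinates R X + t. Camera axes: x right, y down, z forward; pixel columns grow to the right and rows downward; lengths in m; the calibration is good to about 2 mm. A picture is of the moment at which its call begins.
- job_done(): hands the job in, once; it reports no verdict.
The state is a dict: "time": time; "qpos": joint angles; "qd": joint speeds; "tau": joint torques, N m; "tool_pos": TCP position; "ee_rot": TCP orientation; "wrist_force": force on the tool from outside, world axes, zero at the start; "ft_torque": the same for the moment, N m; "gripper_width": finger opening in m.
Only numpy, scipy, OpenCV 4.12 (cv2) and the standard library are available. Lean on these libraries where they do the work, as an engineer would, in place of code of your own. Each camera call takes 0.05 s, during which the arm holds its last target.

## Task

Get this food-testing bench back in order: hang every sample pail on the hook of the stand of its own colour, blue first, then orange, then green, keeping it upright; with each one, tug it down gently while you still hold it, so that the sprung hook dips clearly but does not reach its bottom stop, and only then let go. Also stand every toppled reagent bottle upright on the black mat, before or after. Leave the tube rack, the tip box and the white cup where they are.

Things in the scene. Friction and masses are not known exactly. Their poses are not given: they have to be found in the camera images.
- pail_blue: Sample pail (200 g), may be absent: closed clear jar, blue lid, 70 mm wide, 68 high; wire bail topped by an upright blue tab: 14 mm along the pail's x, 26 mm along y, 135 to 175 mm above the base. Origin: centre of underside, z up. Bail: 6 mm wire in the pail's y-z plane, legs at y = +-30 mm up to 108 mm, then sloping to a peak at y = 0, 135 mm high.
- eye_blue (a point): The blue pail's hanging point: underside of its bail's peak, on the pail's axis, 129 mm above its underside. Axes as the pail's. It hangs from a hook wire running along the pail's x (either way round).
- stand_blue: Hook stand with blue base plate (130 x 100 x 12 mm), fixed. Origin: centre of the base's underside. A steel post (12 mm thick, collars to 22 mm) stands at x = +45 mm and ends 224 mm high; the sprung hook sticks out from it to -x, towards the robot.
- seat_blue (a point): Seat of the blue stand's hook, 200 mm above the bench when empty: top of the 8 mm hook wire at its lowest point, where a bail's peak rests; moves with the hook. Axes as the stand's: wire along x; upturned tip 22 mm to -x of the seat and 10 mm above it (bails come in over it from -x); behind the seat the wire rises 8 mm and runs back to the post at +75 mm.
- hook_blue (a joint): How far this stand's sprung hook is pulled down, m: 0 empty, 2.5 mm more per newton (about 5 mm with a pail hanging freely); a proper gentle test tug brings it to 12 to 20 mm; bottom stop at 28 mm. It springs back up when let go.
- pail_orange: Sample pail (200 g), may be absent: closed clear jar, orange lid, 70 mm wide, 68 high; wire bail topped by an upright orange tab: 14 mm along the pail's x, 26 mm along y, 135 to 175 mm above the base. Origin: centre of underside, z up. Bail: 6 mm wire in the pail's y-z plane, legs at y = +-30 mm up to 108 mm, then sloping to a peak at y = 0, 135 mm high.
- eye_orange (a point): The orange pail's hanging point: underside of its bail's peak, on the pail's axis, 129 mm above its underside. Axes as the pail's. It hangs from a hook wire running along the pail's x (either way round).
- stand_orange: Hook stand with orange base plate (130 x 100 x 12 mm), fixed. Origin: centre of the base's underside. A steel post (12 mm thick, collars to 22 mm) stands at x = +45 mm and ends 224 mm high; the sprung hook sticks out from it to -x, towards the robot.
- seat_orange (a point): Seat of the orange stand's hook, 200 mm above the bench when empty: top of the 8 mm hook wire at its lowest point, where a bail's peak rests; moves with the hook. Axes as the stand's: wire along x; upturned tip 22 mm to -x of the seat and 10 mm above it (bails come in over it from -x); behind the seat the wire rises 8 mm and runs back to the post at +75 mm.
- hook_orange (a joint): How far this stand's sprung hook is pulled down, m: 0 empty, 2.5 mm more per newton (about 5 mm with a pail hanging freely); a proper gentle test tug brings it to 12 to 20 mm; bottom stop at 28 mm. It springs back up when let go.
- pail_green: Sample pail (200 g), may be absent: closed clear jar, green lid, 70 mm wide, 68 high; wire bail topped by an upright green tab: 14 mm along the pail's x, 26 mm along y, 135 to 175 mm above the base. Origin: centre of underside, z up. Bail: 6 mm wire in the pail's y-z plane, legs at y = +-30 mm up to 108 mm, then sloping to a peak at y = 0, 135 mm high.
- eye_green (a point): The green pail's hanging point: underside of its bail's peak, on the pail's axis, 129 mm above its underside. Axes as the pail's. It hangs from a hook wire running along the pail's x (either way round).
- stand_green: Hook stand with green base plate (130 x 100 x 12 mm), fixed. Origin: centre of the base's underside. A steel post (12 mm thick, collars to 22 mm) stands at x = +45 mm and ends 224 mm high; the sprung hook sticks out from it to -x, towards the robot.
- seat_green (a point): Seat of the green stand's hook, 200 mm above the bench when empty: top of the 8 mm hook wire at its lowest point, where a bail's peak rests; moves with the hook. Axes as the stand's: wire along x; upturned tip 22 mm to -x of the seat and 10 mm above it (bails come in over it from -x); behind the seat the wire rises 8 mm and runs back to the post at +75 mm.
- hook_green (a joint): How far this stand's sprung hook is pulled down, m: 0 empty, 2.5 mm more per newton (about 5 mm with a pail hanging freely); a proper gentle test tug brings it to 12 to 20 mm; bottom stop at 28 mm. It springs back up when let go.
- bottle_1: Square reagent bottle (white body, red cap), closed, about 200 g, its weight low in the base (centre of mass about 25 mm up): body 58 x 58 mm and 90 mm high, round cap 32 mm across on top, 115 mm high in all. Origin: centre of its underside; z runs from the underside to the cap. Starts toppled, lying on one face (z level). May be absent.
- bottle_2: Square reagent bottle (white body, blue cap), closed, about 200 g, its weight low in the base (centre of mass about 25 mm up): body 58 x 58 mm and 90 mm high, round cap 32 mm across on top, 115 mm high in all. Origin: centre of its underside; z runs from the underside to the cap. Starts toppled, lying on one face (z level). May be absent.
- bottle_3: Square reagent bottle (amber body, white cap), closed, about 200 g, its weight low in the base (centre of mass about 25 mm up): body 58 x 58 mm and 90 mm high, round cap 32 mm across on top, 115 mm high in all. Origin: centre of its underside; z runs from the underside to the cap. Starts toppled, lying on one face (z level). May be absent.
- mat: Black rubber mat, fixed flat on the bench, 140 mm along its x, 340 mm along its y, 3 mm thick. Origin: centre of its underside.
- tube_rack: Bystander: white test-tube rack with tubes, 60 x 130 x 124 mm. Origin: centre of its underside.
- tip_box: Bystander: blue pipette-tip box with clear lid, 87 x 117 x 63 mm. Origin: centre of its underside.
- sample_cup: Bystander: white cup, 70 mm across, 70 mm high. Origin: centre of its underside.

How it is judged:
By the outcome, as a careful person would: the job done as asked, in the order asked, and still so for the second after the job is handed in, with the robot touching nothing.
Of pail_blue, pail_orange, pail_green only 2 to 3 are there at a start; the rules pass over those that are not, and their reading is None.
Of bottle_1, bottle_2, bottle_3 only 2 to 3 are there at a start; the rules pass over those that are not, and their reading is None.
At some moment in a run one of bottle_1, bottle_2, bottle_3 may be knocked a few centimetres aside while the robot is not near it.
It also fails if it takes over 210 s, if anything falls off the work surface, if the arm or the gripper's body presses on something with over 40 N, if the wrist force passes 120 N, or if a joint passes its speed limit or range.

## Working session

There is one attempt and no reset: what is moved stays moved. The work goes in short steps, Python scripts to look and compute and a tool call to move; the robot and the scene stay as the last step left them, time stands still between calls to the robot, and variables do not carry over. Pictures are saved under pics/ and viewed, and the job is handed in when it is done.

Besides the shell and the picture viewer there is one more tool, called in YAML: its name, and indented under it one key for each argument. arm_command: Moves the arm, as the interface text tells. Its arguments: {"type":"object","properties":{"plan":{"type":"array"},"force":{"type":"number"}},"required":["plan"]}

```bash
ls; mkdir -p pics; cat > look.py <<'E'
import sys,cv2,numpy as np,pickle
from station import get_obs,grab_frame
def snap(tag):
    out={}
    for n in("scene","top"):
        f=grab_frame(n); out[n]=f
        cv2.imwrite(f"pics/{tag}_{n}.png",f["img"])
    pickle.dump(out,open(f"{tag}.pkl","wb"))
    return out
E
python3 - <<'E'
from look import *
o=snap("a")
for n,f in o.items(): print(n,{k:f[k] for k in("fx","fy","cx","cy","k1","R","t")}, -f["R"].T@f["t"])
print(get_obs())
E
```

```text
pics
scene {'fx': 501.6130015227636, 'fy': 501.6130015227636, 'cx': 281.41674640479044, 'cy': 216.0476043692234, 'k1': -0.1285899069829722, 'R': array([[-0.81293114,  0.58229776,  0.00850168],
       [ 0.48688476,  0.68759211, -0.53866531],
       [-0.31950929, -0.43375847, -0.84247695]]), 't': array([ 0.50473636, -0.19844843,  1.75237215])} [1.06683659 0.60265098 1.36514475]
top {'fx': 503.29520240321744, 'fy': 503.29520240321744, 'cx': 291.7683267565343, 'cy': 208.42480756175942, 'k1': -0.05127789325244876, 'R': array([[-0.02416463, -0.9996397 , -0.01168522],
       [-0.99283184,  0.02536535, -0.11679699],
       [ 0.11705131,  0.0087791 , -0.99308706]]), 't': array([-0.01140334,  0.61291739,  1.37128612])} [ 0.4477375  -0.03898475  1.43326016]
{'time': 0.1, 'qpos': array([-1.25742532e+00,  1.31093895e-01,  1.48920877e+00, -2.13124128e-05,
        1.52297937e+00, -8.54051336e-02]), 'qd': array([-0.00063227, -0.0023808 , -0.0032505 ,  0.00033113,  0.00183801,
       -0.00059664]), 'tau': array([ 1.41340879e-03, -5.70953751e+01, -5.01940155e+01, -8.63686296e-05,
        8.14495375e-03, -3.18045306e-05]), 'tool_pos': array([ 0.23282891, -0.55243585,  0.23032331]), 'ee_rot': array([-8.37999854e-04,  9.80187514e-01,  1.98069997e-01, -1.06646612e-04]), 'wrist_force': array([ 0.12833824,  0.5331272 , -0.32501631]), 'ft_torque': array([ 0.00468288, -0.00580284, -0.00189437]), 'gripper_width': 0.08536668962229506}
```

View pics/a_scene.png

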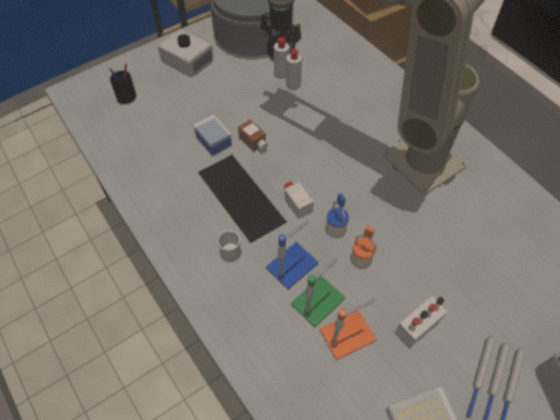

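View pics/a_top.png

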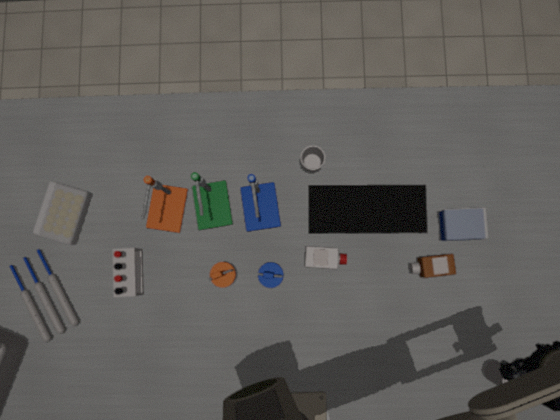

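```bash
cat >> look.py <<'E'
def load(tag): return pickle.load(open(f"{tag}.pkl","rb"))
def KD(f): return np.array([[f["fx"],0,f["cx"]],[0,f["fy"],f["cy"]],[0,0,1]]),np.array([f["k1"],0,0,0])
def rays(f,px):
    K,D=KD(f); p=cv2.undistortPoints(np.asarray(px,float).reshape(-1,1,2),K,D,None,None).reshape(-1,2)
    d=np.c_[p,np.ones(len(p))]@f["R"]; return -f["R"].T@f["t"],d
def onplane(f,px,z):
    c,d=rays(f,px); s=(z-c[2])/d[:,2]; return c+s[:,None]*d
def proj(f,X):
    K,D=KD(f); r,_=cv2.Rodrigues(f["R"]); return cv2.projectPoints(np.asarray(X,float).reshape(-1,1,3),r,f["t"],K,D)[0].reshape(-1,2)
def zpts(f,mask):
    v,u=np.nonzero(mask&(f["z_map"]>0)); z=f["z_map"][v,u]
    K,D=KD(f); p=cv2.undistortPoints(np.c_[u,v].astype(float).reshape(-1,1,2),K,D).reshape(-1,2)
    return (np.c_[p*z[:,None],z]-f["t"])@f["R"], np.c_[u,v]
def crop(f,name,u0,v0,u1,v1,s=5):
    cv2.imwrite(f"pics/{name}.png",cv2.resize(f["img"][v0:v1,u0:u1],None,fx=s,fy=s,interpolation=cv2.INTER_CUBIC))
E
python3 - <<'E'
from look import *
o=load("a")
crop(o["top"],"a_c1",130,155,290,300,5)
crop(o["top"],"a_c2",300,140,470,290,4)
crop(o["scene"],"a_c3",260,175,400,355,3)
E
```

```text
(no output)
```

View pics/a_c1.png

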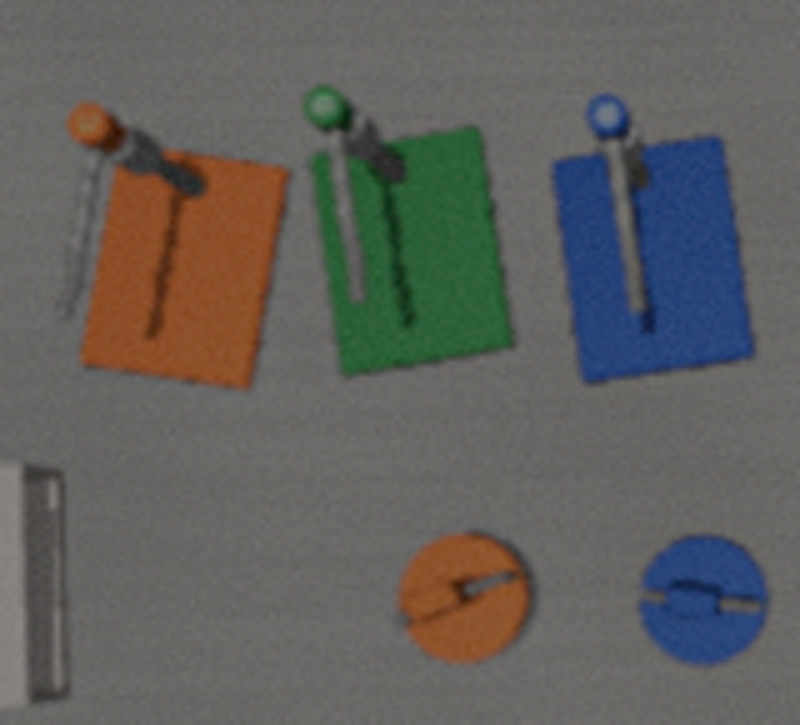

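View pics/a_c2.png

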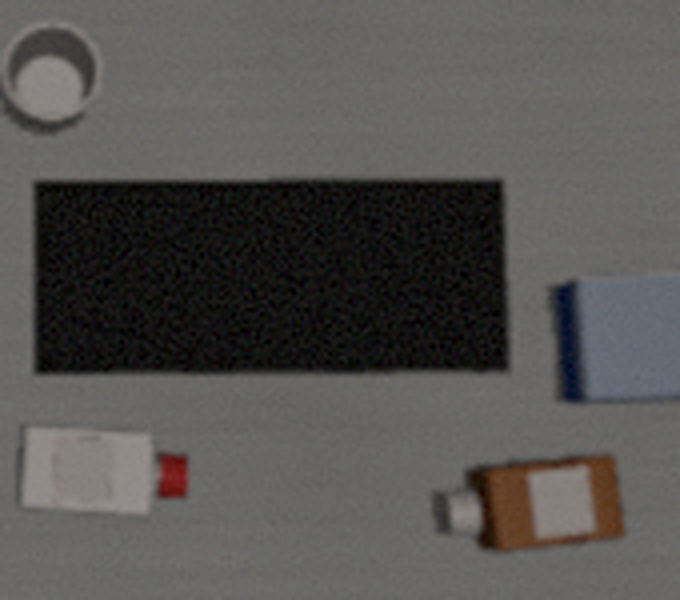

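View pics/a_c3.png

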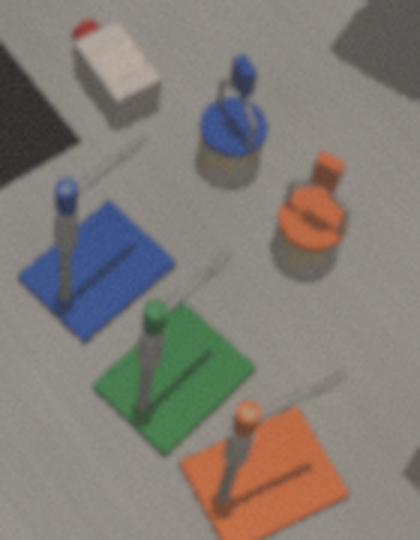

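```bash
cat > meas.py <<'E'
from look import *
def hsv(f): return cv2.cvtColor(f["img"],cv2.COLOR_BGR2HSV)
RNG={"blue":(105,125,120),"green":(55,85,80),"orange":(4,16,120)}
def cmask(f,c):
    lo,hi,s=RNG[c]; return cv2.inRange(hsv(f),(lo,s,45),(hi,255,255))
def comps(m,amin):
    cs,_=cv2.findContours(m,cv2.RETR_EXTERNAL,cv2.CHAIN_APPROX_NONE)
    return [c for c in cs if cv2.contourArea(c)>amin]
def rect(f,c,z):
    P=onplane(f,c.reshape(-1,2),z)[:,:2]; (cx,cy),(w,h),a=cv2.minAreaRect((P*1000).astype(np.float32))
    if w<h: w,h,a=h,w,a+90
    return np.array([cx,cy]),w,h,(a+90)%180-90
E
python3 - <<'E'
from meas import *
o=load("a")
for n in ("top","scene"):
  f=o[n]
  for c in RNG:
    for k in comps(cmask(f,c),25):
        u=k.reshape(-1,2).mean(0); r1=rect(f,k,.012); r2=rect(f,k,.068)
        print(n,c,u.round(),cv2.contourArea(k),"z12:",[np.round(x,1) for x in r1],"z68:",[np.round(x,1) for x in r2[:3]])
    P,uv=zpts(f,cmask(f,c)>0)
    s=P[:,2]>.125
    if s.any(): print("  high pts",n,c,s.sum(),P[s].mean(0).round(4),P[s].min(0).round(3),P[s].max(0).round(3))
f=o["top"]
m=(f["img"].max(2)<25).astype(np.uint8)*255
for k in comps(m[:, :],1500):
    print("dark",[np.round(x,1) for x in rect(f,k,.003)])
E
```

```text
top blue [ 17. 277.] 58.0 z12: [array([437.1, 766.3]), np.float64(78.7), np.float64(7.8), np.float64(28.9)] z68: [array([437.6, 734.6]), np.float64(75.6), np.float64(7.5)]
top blue [271. 275.] 395.5 z12: [array([429. ,  39.1]), np.float64(67.3), np.float64(66.8), np.float64(88.6)] z68: [array([429.7,  36.1]), np.float64(64.7), np.float64(64.2)]
top blue [ 30. 270.] 55.5 z12: [array([458.1, 726.3]), np.float64(77.6), np.float64(7.7), np.float64(28.6)] z68: [array([457.7, 696.2]), np.float64(74.5), np.float64(7.4)]
top blue [ 44. 262.] 53.0 z12: [array([480.5, 687.1]), np.float64(78.6), np.float64(8.9), np.float64(29.7)] z68: [array([479.2, 658.5]), np.float64(75.5), np.float64(8.6)]
top blue [259. 206.] 1243.0 z12: [array([623.9,  63.6]), np.float64(127.8), np.float64(97.0), np.float64(7.3)] z68: [array([617. ,  59.6]), np.float64(122.7), np.float64(93.2)]
  high pts top blue 91 [0.5008 0.0448 0.1877] [0.423 0.023 0.137] [0.677 0.077 0.227]
top green [208. 204.] 1246.0 z12: [array([631.8, 201.8]), np.float64(127.8), np.float64(97.7), np.float64(8.2)] z68: [array([624.6, 192.3]), np.fl
[... 2568 characters left out ...]
323.5 z12: [array([629.2, 320.6]), np.float64(127.7), np.float64(122.4), np.float64(-9.6)] z68: [array([647.3, 332.3]), np.float64(122.4), np.float64(117.3)]
scene orange [365. 243.] 365.5 z12: [array([393.7, 140.9]), np.float64(112.6), np.float64(64.3), np.float64(19.0)] z68: [array([421.6, 160. ]), np.float64(107.9), np.float64(61.7)]
scene orange [256. 135.] 53.0 z12: [array([ 426.5, -424.1]), np.float64(51.1), np.float64(22.8), np.float64(7.0)] z68: [array([ 453. , -381.6]), np.float64(49.0), np.float64(21.9)]
  high pts scene orange 119 [0.5392 0.2285 0.1855] [ 0.142 -0.647  0.127] [0.686 0.335 0.226]
dark [array([ 609.5, -241.7]), np.float64(332.6), np.float64(132.5), np.float64(88.5)]
```

```bash
python3 - <<'E'
from meas import *
o=load("a")
for n in("top","scene"):
  f=o[n]
  for c in("blue","orange","green"):
    P,uv=zpts(f,cmask(f,c)>0)
    s=(P[:,2]>.14)&(P[:,2]<.19)&(P[:,0]<.5)&(P[:,0]>.35)&(P[:,1]>-.1)
    if s.sum()>3: 
        Q=P[s]*1000; print(n,c,"tab n",s.sum(),Q.mean(0).round(1),Q.min(0).round(),Q.max(0).round(), cv2.minAreaRect(Q[:,:2].astype(np.float32)), uv[s].min(0),uv[s].max(0))
    s=(P[:,2]>.06)&(P[:,2]<.076)&(P[:,0]<.5)&(P[:,1]>-.1)
    if s.sum()>3: Q=P[s]*1000; print(n,c,"lid",s.sum(),Q.mean(0).round(1),Q.min(0).round(),Q.max(0).round())
    s=(P[:,2]>.20)&(P[:,0]>.6)
    if s.sum()>3: Q=P[s]*1000; print(n,c,"ball",s.sum(),Q.mean(0).round(1),Q.min(0).round(),Q.max(0).round())
    # tall orange tab rays
  # seat predictions
S={"blue":((624,64),7.4),"orange":((626.6,332),-10),"green":((632,202),8.2)}
im=o["top"]["img"].copy(); im2=o["scene"]["img"].copy()
for c,((x,y),a) in S.items():
    a=np.radians(a)
    pts=[[x+d*np.cos(a),y+d*np.sin(a),z] for d,z in((-52,210),(-30,200),(-10,205),(45,224),(45,12))]
    for f,i in((o["top"],im),(o["scene"],im2)):
        for p in proj(f,np.array(pts)/1000): cv2.circle(i,tuple(int(round(v)) for v in p),0,(255,0,255),-1)
f=dict(o["top"],img=im); crop(f,"a_s1",130,155,290,300,5)
f=dict(o["scene"],img=im2); crop(f,"a_s2",260,210,390,355,4)
E
```

```text
top blue tab n 63 [430.7  35.2 173.7] [424.  23. 151.] [439.  48. 180.] ((430.5184631347656, 35.64641571044922), (24.90761947631836, 13.718256950378418), 81.59797668457031) [263 272] [273 278]
top blue lid 372 [431.2  34.8  68.2] [397.   3.  61.] [462.  69.  75.]
top blue ball 27 [667.2  68.2 222.2] [660.  61. 209.] [677.  77. 227.]
top orange tab n 72 [434.7 164.5 171.3] [424. 153. 143.] [444. 180. 179.] ((434.39312744140625, 166.35948181152344), (13.768939971923828, 25.88221549987793), 21.091230392456055) [210 271] [222 279]
top orange lid 394 [435.  163.   68.1] [403. 133.  61.] [468. 199.  75.]
top orange ball 66 [670.  322.8 220.6] [662. 314. 200.] [680. 333. 229.]
top green ball 39 [674.9 207.5 221.3] [639. 200. 205.] [687. 217. 227.]
scene blue tab n 19 [435.9  36.7 172.7] [430.  28. 167.] [441.  49. 177.] ((435.7974548339844, 38.44584655761719), (22.239850997924805, 10.33438491821289), 79.9639663696289) [339 195] [343 200]
scene blue lid 168 [441.2  32.8  66.1] [406.   6.  61.] [468.  65.  71.]
scene orange tab n 64 [440.2 166.5 164.7] [432. 154. 141.] [447. 177. 179.] ((439.338134765625, 166.1214599609375), (13.335500717163086, 22.313312530517578), 21.694232940673828) [365 226] [373 236]
scene orange lid 332 [441.  165.2  67.4] [407. 132.  61.] [472. 197.  76.]
scene orange ball 49 [676.7 327.1 217.3] [665. 317. 200.] [685. 335. 226.]
scene green ball 41 [680.3 210.9 221.2] [673. 201. 209.] [688. 219. 229.]
```

View pics/a_s1.png

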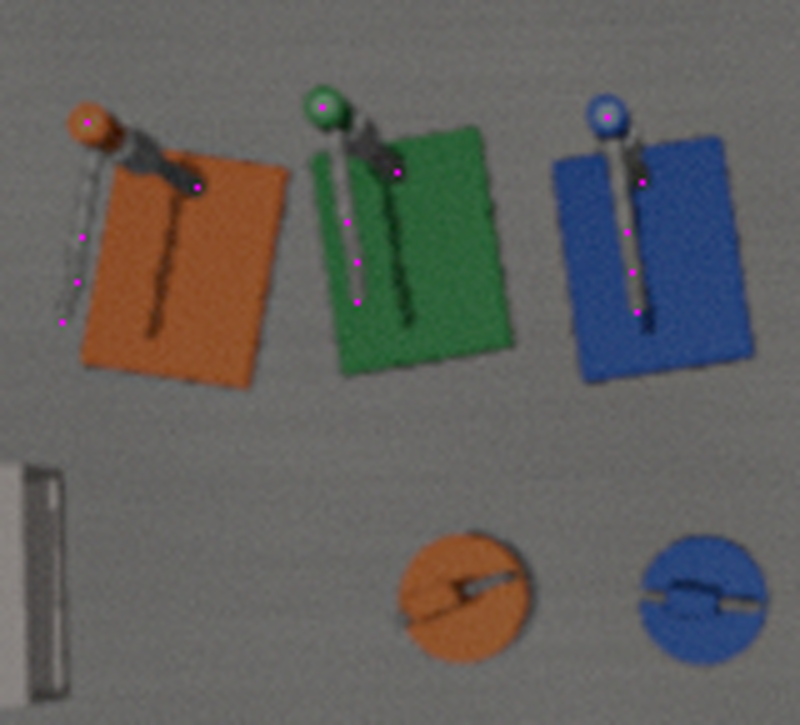

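View pics/a_s2.png

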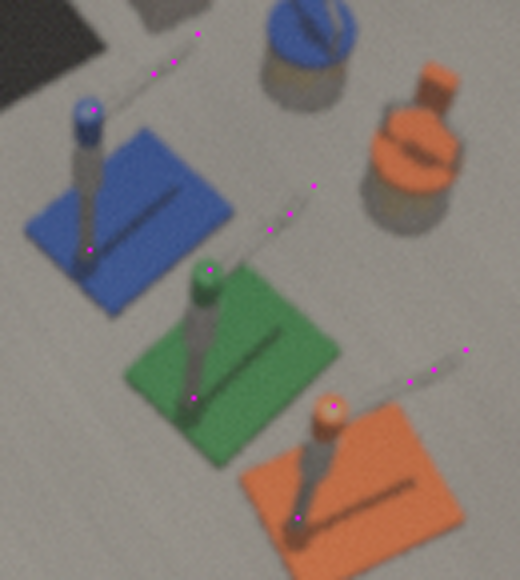

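```bash
cat > goal.py <<'E'
import sys,numpy as np
from scipy.spatial.transform import Rotation as R
from station import get_obs
def cur():
    s=get_obs(); q=s["ee_rot"]; return s,np.array(s["tool_pos"])*1000,R.from_quat([q[1],q[2],q[3],q[0]])
def Rdown(yaw,tilt=0,axis='y'):
    # tool x at world yaw, z down, then tilt about own axis (deg)
    r=R.from_euler('z',yaw,degrees=True)*R.from_euler('x',180,degrees=True)
    return r*R.from_euler(axis,tilt,degrees=True)
def rel(pos,Rt,show=True):
    s,p,r=cur()
    d=r.inv().apply(np.array(pos)-p); w=(r.inv()*Rt).as_rotvec(degrees=True)
    print("shift",d.round(1),"turn",w.round(1),"| tcp",p.round(1),"toolx",r.as_matrix()[:,0].round(3),"toolz",r.as_matrix()[:,2].round(3),"q",np.degrees(s["qpos"]).round(1),"F",np.round(s["wrist_force"],1),"w",round(s["gripper_width"]*1000,1),"t",round(s["time"],1))
if __name__=="__main__":
    a=[float(v) for v in sys.argv[1:]]
    rel(a[:3],Rdown(a[3],*( [a[4]] if len(a)>4 else [])))
E
python3 goal.py 430.5 35.5 250 -7; python3 goal.py 430.5 35.5 140 -7
```

```text
shift [ 410.5 -465.1  -18.8] turn [-0.1  0.  29.8] | tcp [ 232.8 -552.4  230.3] toolx [0.922 0.388 0.   ] toolz [-0.001  0.002 -1.   ] q [-72.    7.5  85.3  -0.   87.3  -4.9] F [ 0.1  0.5 -0.3] w 85.4 t 0.1
shift [ 410.4 -464.9   91.2] turn [-0.1  0.  29.8] | tcp [ 232.8 -552.4  230.3] toolx [0.922 0.388 0.   ] toolz [-0.001  0.002 -1.   ] q [-72.    7.5  85.3  -0.   87.3  -4.9] F [ 0.1  0.5 -0.3] w 85.4 t 0.1
```

arm_command:
  plan:
    - [[35,-40,-20,0,0,3,0],[75,-85,-20,0,0,6,0],[110,-125,-20,0,0,9,0],[150,-165,-20,0,0,12,0],[185,-205,-20,0,0,15,0],[220,-250,-20,0,0,18,0],[255,-290,-20,0,0,21,0],[290,-330,-20,0,0,24,0],[325,-370,-20,0,0,27,0],[360,-410,-20,0,0,30,0],[390,-445,-20,0,0,30,0],[410,-465,-20,0,0,30,0]]
  force: 40

```text
time: 1.3
tool_pos: [0.4222, 0.0153, 0.2511]
ee_rot: [-0.001, 0.998, -0.062, -0.0]
wrist_force: [0.7, -2.5, -0.3]
gripper_width: 0.0855
```

```bash
python3 goal.py 430.5 35.5 250 -7; python3 - <<'E'
from look import *
snap("b")
E
```

```text
shift [  5.7 -21.    1.1] turn [-0.1  0.  -0.2] | tcp [422.2  15.3 251.1] toolx [ 0.992 -0.125 -0.   ] toolz [-0.     0.001 -1.   ] q [-4.900e+00 -2.150e+01  1.099e+02  1.000e-01  9.170e+01  9.220e+01] F [ 0.7 -2.5 -0.3] w 85.5 t 1.3
```

View pics/b_top.png

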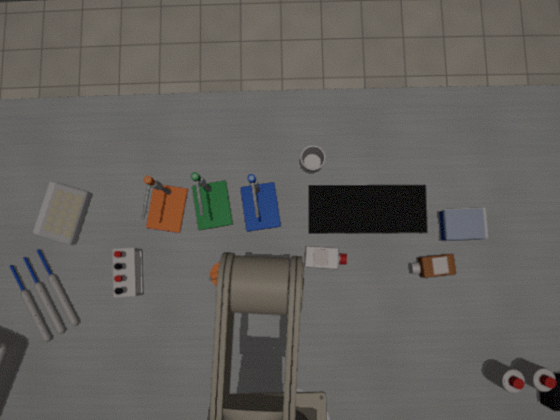

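View pics/b_scene.png

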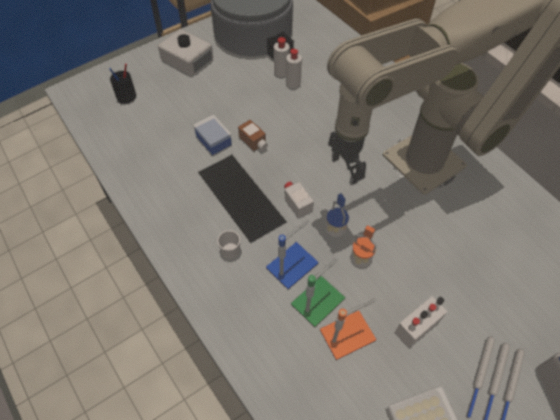

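```bash
python3 goal.py 430.5 35.5 190 -7;python3 goal.py 430.5 35.5 140 -7
```

```text
shift [  5.8 -17.1  60.9] turn [-0.2  0.1  0.3] | tcp [422.8  19.  250.8] toolx [ 0.993 -0.117 -0.001] toolz [-0.001  0.004 -1.   ] q [ -4.6 -21.4 109.8   0.2  91.6  92.1] F [-0.1 -0.4 -1.2] w 85.2 t 1.4
shift [  5.8 -16.9 110.9] turn [-0.2  0.1  0.3] | tcp [422.8  19.  250.8] toolx [ 0.993 -0.117 -0.001] toolz [-0.001  0.004 -1.   ] q [ -4.6 -21.4 109.8   0.2  91.6  92.1] F [-0.1 -0.4 -1.2] w 85.2 t 1.4
```

arm_command:
  plan:
    - [[6,-17,0,0,0,0,0],[6,-17,20,0,0,0,0],[6,-17,45,0,0,0,0],[6,-17,60,0,0,0,0],[6,-17,60,0,0,0,0],[6,-17,60,0,0,0,0]]

```text
time: 2.0
tool_pos: [0.4306, 0.0351, 0.1911]
ee_rot: [-0.002, 0.998, -0.059, -0.001]
wrist_force: [0.2, 0.4, 0.7]
gripper_width: 0.0852
```

```bash
python3 goal.py 430.5 35.5 140 -7; python3 - <<'E'
from look import *
o=snap("c")
crop(o["scene"],"c_c",270,130,400,260,5)
E
```

```text
shift [-0.1 -0.2 51.1] turn [-0.2  0.1  0.3] | tcp [430.6  35.1 191.1] toolx [ 0.993 -0.117 -0.002] toolz [-0.001  0.004 -1.   ] q [ -2.3 -18.3 113.6   0.2  84.8  94.4] F [0.2 0.4 0.7] w 85.2 t 2.0
```

View pics/c_c.png

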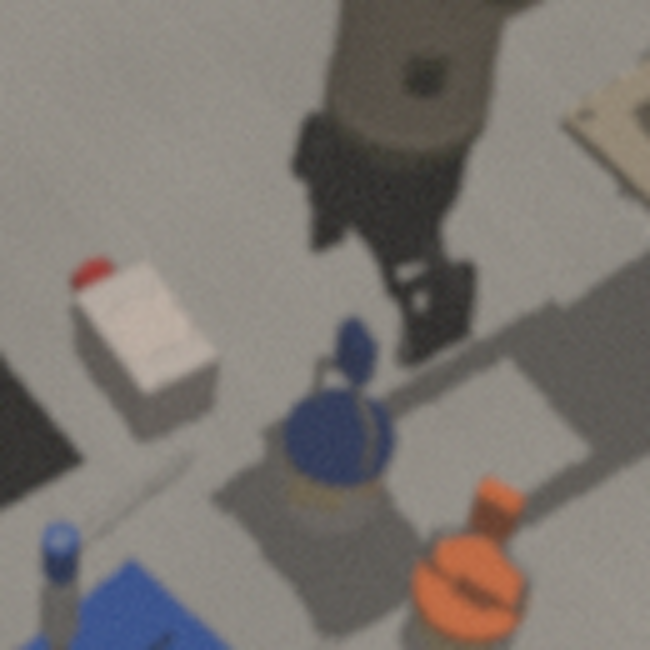

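arm_command:
  plan:
    - [[0,0,15,0,0,0,0],[0,0,30,0,0,0,0],[0,0,45,0,0,0,0],[0,0,51,0,0,0,0],[0,0,51,0,0,0,0],[0,0,51,0,0,0,255],[0,0,51,0,0,0,255],[0,0,51,0,0,0,255],[0,0,51,0,0,0,255],[0,0,51,0,0,0,255],[0,0,51,0,0,0,255],[0,0,51,0,0,0,255]]
  force: 40

```text
time: 3.3
tool_pos: [0.4319, 0.0352, 0.1417]
ee_rot: [-0.002, 0.998, -0.059, 0.001]
wrist_force: [0.1, -0.3, 4.3]
gripper_width: 0.0251
```

```bash
python3 goal.py 430.5 35.5 240 7.4; python3 - <<'E'
from look import *
o=snap("d")
crop(o["scene"],"d_c",270,130,400,260,5)
E
```

```text
shift [ -1.2  -0.5 -98.3] turn [ -0.2  -0.1 -14.1] | tcp [431.9  35.2 141.7] toolx [ 0.993 -0.117  0.002] toolz [ 0.002  0.003 -1.   ] q [ -2.3 -16.  117.1   0.2  78.9  94.4] F [ 0.1 -0.3  4.3] w 25.1 t 3.3
```

View pics/d_c.png

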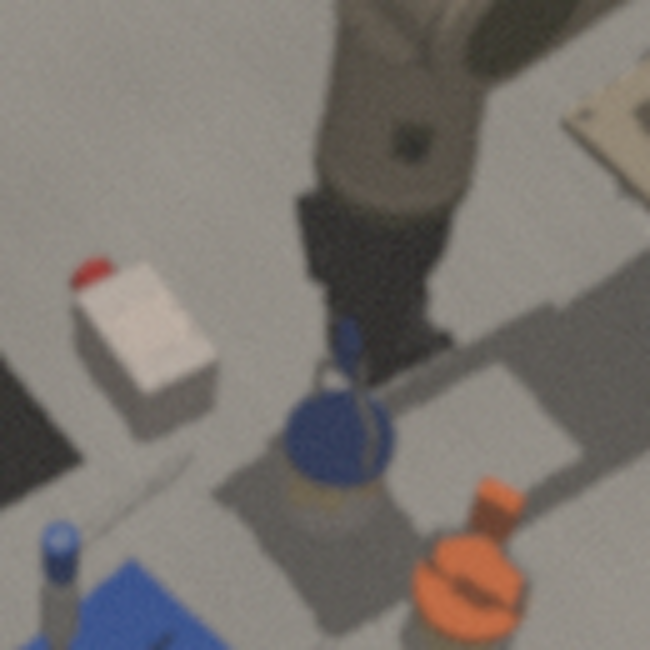

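arm_command:
  plan:
    - [[0,0,-15,0,0,0,255],[0,0,-40,0,0,0,255],[0,0,-70,0,0,0,255],[0,0,-95,0,0,-3,255],[0,0,-98,0,0,-7,255],[0,0,-98,0,0,-11,255],[0,0,-98,0,0,-14,255],[0,0,-98,0,0,-14,255]]

```text
time: 4.2
tool_pos: [0.4311, 0.035, 0.2389]
ee_rot: [-0.002, 0.998, 0.064, 0.0]
wrist_force: [0.4, -0.2, -2.9]
gripper_width: 0.0253
```

```bash
python3 goal.py 524.8 51.1 236 7.4; python3 goal.py 594.2 60.1 236 7.4;python3 - <<'E'
from look import *
o=snap("e")
crop(o["scene"],"e_c",270,130,400,260,5)
E
```

```text
shift [94.9 -4.   3. ] turn [-0.2 -0.1 -0.1] | tcp [431.1  35.  238.9] toolx [0.992 0.127 0.001] toolz [ 0.001  0.004 -1.   ] q [ -2.3 -19.7 109.7   0.2  89.9  80.3] F [ 0.4 -0.2 -2.9] w 25.3 t 4.2
shift [164.9  -4.1   3.1] turn [-0.2 -0.1 -0.1] | tcp [431.1  35.  238.9] toolx [0.992 0.127 0.001] toolz [ 0.001  0.004 -1.   ] q [ -2.3 -19.7 109.7   0.2  89.9  80.3] F [ 0.4 -0.2 -2.9] w 25.3 t 4.2
```

View pics/e_c.png

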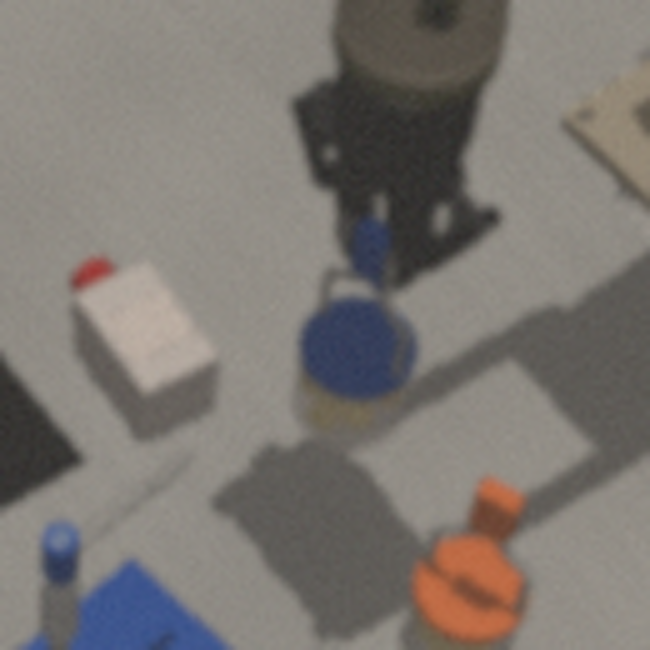

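arm_command:
  plan:
    - [[15,-1,3,0,0,0,255],[35,-2,3,0,0,0,255],[60,-3,3,0,0,0,255],[80,-4,3,0,0,0,255],[95,-4,3,0,0,0,255],[95,-4,3,0,0,0,255],[95,-4,3,0,0,0,255]]

```text
time: 5.0
tool_pos: [0.5245, 0.0508, 0.2355]
ee_rot: [-0.002, 0.998, 0.062, -0.0]
wrist_force: [-0.6, -0.2, -1.5]
gripper_width: 0.0254
```

```bash
python3 goal.py 594.2 60.1 236 7.4;python3 - <<'E'
from look import *
o=snap("f")
crop(o["scene"],"f_c",250,180,370,290,6)
crop(o["top"],"f_t",200,160,320,280,5)
E
```

```text
shift [70.3 -0.5 -0.5] turn [-0.2  0.  -0.3] | tcp [524.5  50.8 235.5] toolx [ 0.992  0.124 -0.   ] toolz [-0.001  0.004 -1.   ] q [-0.2 -4.  96.5  0.2 87.5 82.7] F [-0.6 -0.2 -1.5] w 25.4 t 5.0
```

View pics/f_c.png

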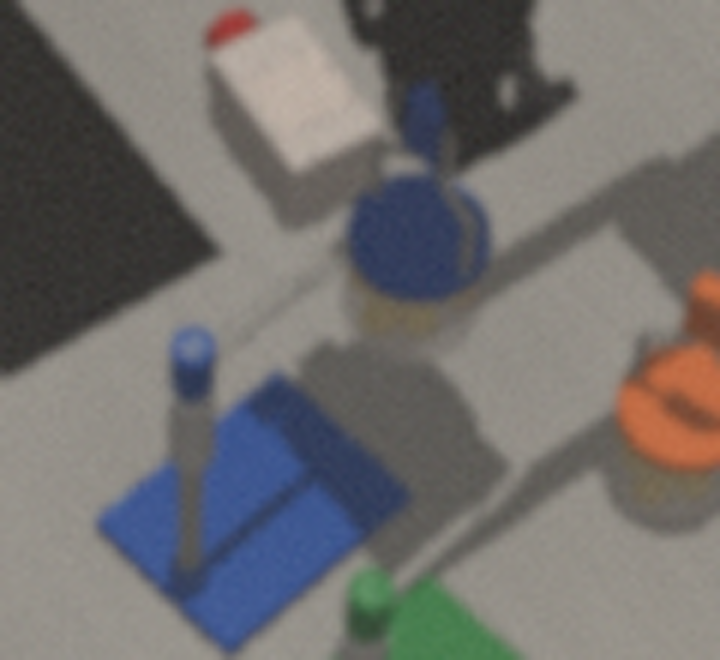

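View pics/f_t.png

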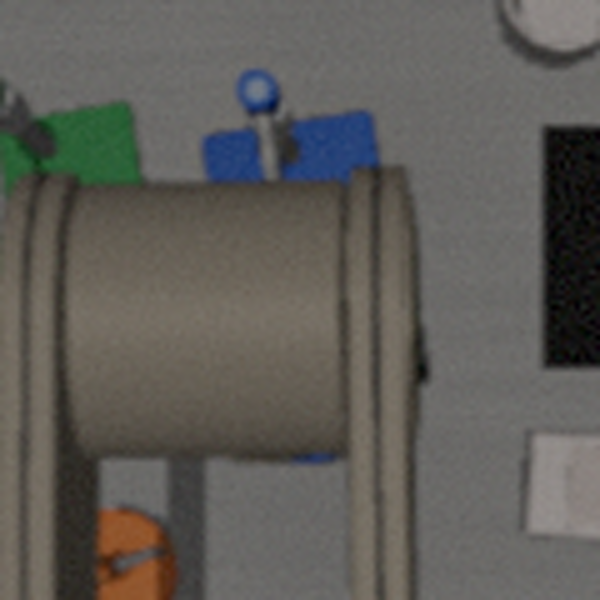

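```bash
python3 - <<'E'
from meas import *
o=load("f"); f=o["scene"]
T=np.array([524.5,50.8,235.5]); base=T[2]-141.7
X=np.array([[T[0],T[1],base+z] for z in (68,129,155,175)])
print(proj(f,X/1000).round(1))
m=cmask(f,"blue")
P,uv=zpts(f,m>0)
s=(uv[:,0]>305)&(uv[:,0]<335)&(uv[:,1]<232)
P=P[s]*1000;uv=uv[s]
t=P[:,2]>base+132; l=(abs(P[:,2]-base-68)<8)
print("tab",uv[t].mean(0),P[t].mean(0),P[t].min(0),P[t].max(0)); print("lid",uv[l].mean(0),P[l].mean(0),P[l].min(0),P[l].max(0))
for x in X: pass
E
```

```text
[[319.8 217.7]
 [321.4 205.8]
 [322.2 200.4]
 [322.7 196.2]]<stdin>:11: RuntimeWarning: Mean of empty slice.
  ret = um.true_divide(
Traceback (most recent call last):
ValueError: zero-size array to reduction operation minimum which has no identity
```

arm_command:
  plan:
    - [[15,0,0,0,0,0,255],[30,0,0,0,0,0,255],[45,0,0,0,0,0,255],[60,-1,0,0,0,0,255],[70,-1,0,0,0,0,255],[70,-1,0,0,0,0,255],[70,-1,0,0,0,0,255]]

```text
time: 5.8
tool_pos: [0.5931, 0.0604, 0.2358]
ee_rot: [-0.002, 0.998, 0.062, -0.0]
wrist_force: [-0.2, -0.1, -1.8]
gripper_width: 0.0253
```

```bash
python3 goal.py 594.2 60.1 215 7.4;python3 - <<'E'
from look import *
o=snap("g")
crop(o["scene"],"g_c",250,180,370,290,6)
crop(o["top"],"g_t",200,160,320,280,5)
E
```

```text
shift [ 1.1  0.5 20.8] turn [-0.2  0.  -0.3] | tcp [593.1  60.4 235.8] toolx [ 0.992  0.124 -0.   ] toolz [-0.001  0.004 -1.   ] q [ 0.8  6.8 85.5  0.2 87.7 83.6] F [-0.2 -0.1 -1.8] w 25.3 t 5.8
```

View pics/g_c.png

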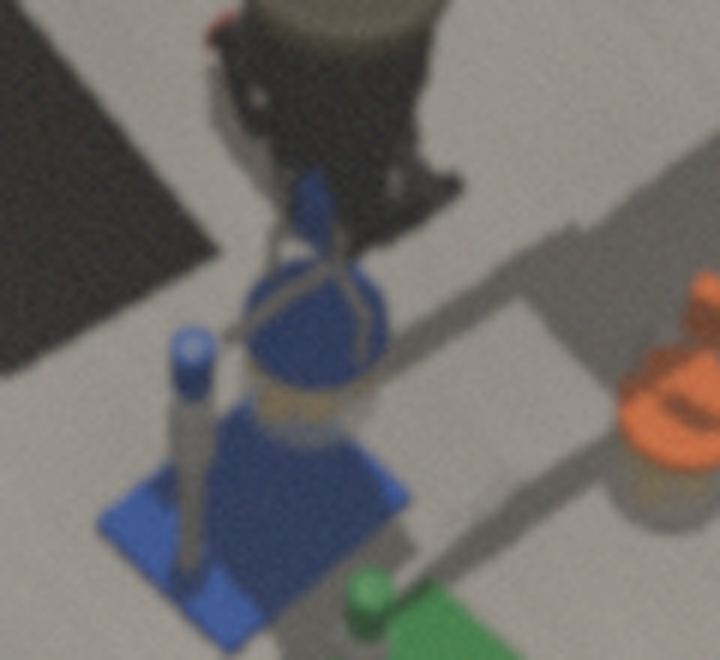

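arm_command:
  plan:
    - [[1,0,5,0,0,0,255],[1,0,10,0,0,0,255],[1,0,15,0,0,0,255],[1,0,20,0,0,0,255],[1,0,25,0,0,0,255],[1,0,29,0,0,0,255],[1,0,29,0,0,0,255],[1,0,29,0,0,0,255]]

```text
time: 6.7
tool_pos: [0.5943, 0.0604, 0.2074]
ee_rot: [-0.002, 0.998, 0.062, 0.0]
wrist_force: [-0.8, -1.5, 1.9]
gripper_width: 0.0255
```

```bash
python3 goal.py 594.2 60.1 196.7 7.4;python3 - <<'E'
from look import *
o=snap("h")
crop(o["scene"],"h_c",250,180,370,290,6)
for i in range(6): print(get_obs()["wrist_force"]); grab_frame("top")
E
```

```text
shift [-0.1  0.3 10.7] turn [-0.2 -0.  -0.3] | tcp [594.3  60.4 207.4] toolx [0.992 0.124 0.001] toolz [ 0.     0.003 -1.   ] q [ 0.8  7.7 87.5  0.2 84.8 83.6] F [-0.8 -1.5  1.9] w 25.5 t 6.7
[-1.03965084 -1.13020642  1.9123174 ]
[ 0.31093554 -1.26521054  1.74036648]
[ 1.23944878 -1.13003408  2.08392454]
[ 0.81211554 -2.47845545  2.36794285]
[ 0.03714408 -2.32303698  1.41842947]
[-0.66258346 -2.60271099  1.48080088]
```

View pics/h_c.png

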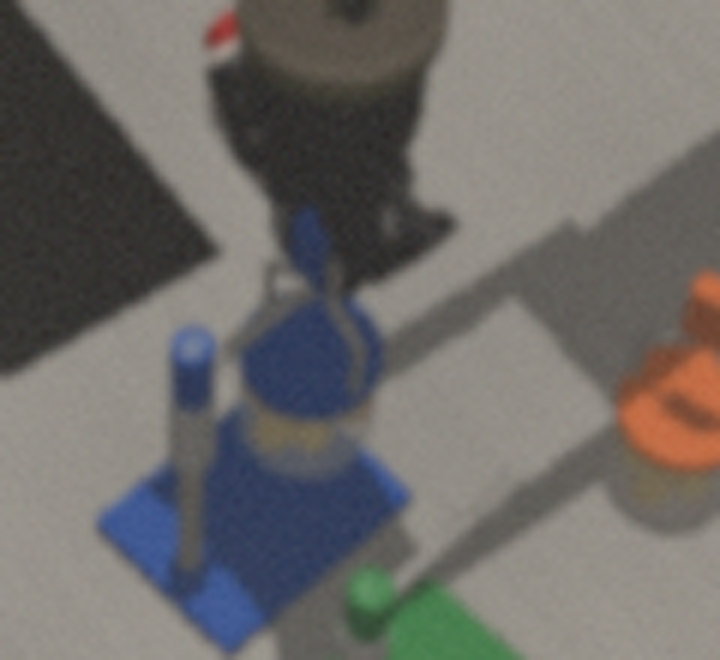

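arm_command:
  plan:
    - [[0,1,0,0,0,0,255],[0,2,0,0,0,0,255],[0,2,0,0,0,0,255],[0,2,0,0,0,0,255]]

```text
time: 7.5
tool_pos: [0.5946, 0.0589, 0.2072]
ee_rot: [-0.002, 0.998, 0.062, 0.0]
wrist_force: [1.2, 2.4, 1.3]
gripper_width: 0.0254
```

```bash
python3 goal.py 594.2 60.1 196.7 7.4;python3 - <<'E'
from look import *
F=[]
for i in range(6): F.append(get_obs()["wrist_force"]); grab_frame("top")
print(np.mean(F,0).round(2))
E
```

```text
shift [-0.2 -1.2 10.5] turn [-0.2 -0.1 -0.2] | tcp [594.6  58.9 207.2] toolx [0.992 0.125 0.001] toolz [ 0.     0.004 -1.   ] q [ 0.6  7.7 87.5  0.2 84.7 83.4] F [1.2 2.4 1.3] w 25.4 t 7.5
[1.54 2.15 1.24]
```

arm_command:
  plan:
    - [[0,-0.8,0,0,0,0,255],[0,-0.8,2,0,0,0,255],[0,-0.8,4,0,0,0,255],[0,-0.8,6,0,0,0,255],[0,-0.8,8,0,0,0,255],[0,-0.8,9,0,0,0,255],[0,-0.8,9.5,0,0,0,255],[0,-0.8,9.5,0,0,0,255],[0,-0.8,9.5,0,0,0,255]]

```text
time: 8.7
tool_pos: [0.5946, 0.0593, 0.198]
ee_rot: [-0.002, 0.998, 0.062, 0.001]
wrist_force: [1.6, -4.9, 4.9]
gripper_width: 0.0255
```

```bash
python3 goal.py 594.2 60.1 196.7 7.4;python3 - <<'E'
from look import *
F=[]
for i in range(6): F.append(get_obs()["wrist_force"]); o=grab_frame("scene")
print(np.mean(F,0).round(2))
crop(o,"i_c",250,180,370,290,6)
E
```

```text
shift [-0.3 -0.8  1.3] turn [-0.2 -0.1 -0.3] | tcp [594.6  59.3 198. ] toolx [0.992 0.124 0.001] toolz [ 0.001  0.003 -1.   ] q [ 0.7  8.  88.2  0.2 83.8 83.5] F [ 1.6 -4.9  4.9] w 25.5 t 8.7
[ 1.66 -5.21  4.81]
```

View pics/i_c.png

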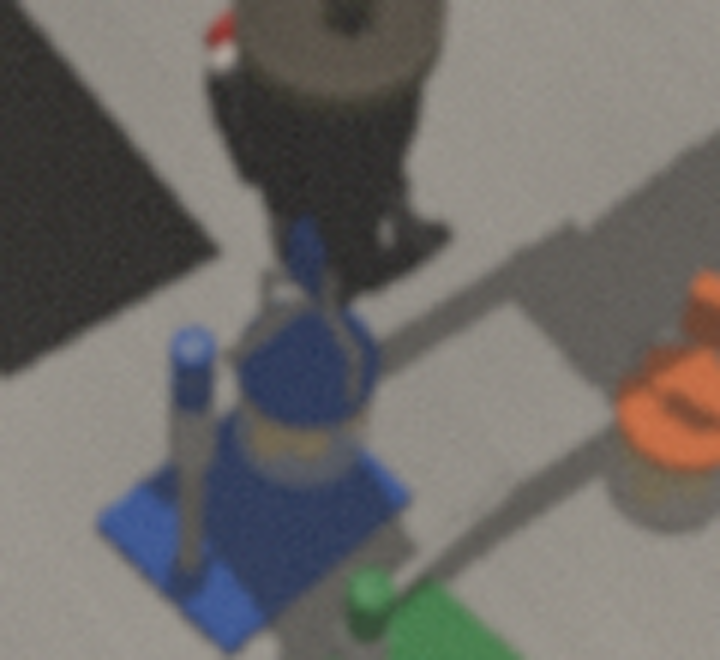

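arm_command:
  plan:
    - [[0,0.3,-3,0,0,0,255],[0,0.6,-6,0,0,0,255],[0,0.6,-9,0,0,0,255],[0,0.6,-9,0,0,0,255],[0,0.6,-9,0,0,0,150],[0,0.6,-9,0,0,0,100],[0,0.6,-9,0,0,0,60],[0,0.6,-9,0,0,0,0],[0,0.6,-9,0,0,0,0],[0,0.6,-9,0,0,0,0]]

```text
time: 10.0
tool_pos: [0.5946, 0.0587, 0.2069]
ee_rot: [-0.002, 0.998, 0.062, 0.0]
wrist_force: [-0.7, 0.7, -0.2]
gripper_width: 0.0856
```

```bash
python3 goal.py 594.2 60.1 290 7.4;python3 - <<'E'
from look import *
o=grab_frame("scene")
crop(o,"j_c",250,180,370,290,6)
E
```

```text
shift [ -0.1  -1.7 -83.1] turn [-0.2 -0.1 -0.3] | tcp [594.6  58.7 206.9] toolx [0.992 0.124 0.001] toolz [ 0.001  0.003 -1.   ] q [ 0.6  7.7 87.6  0.2 84.7 83.4] F [-0.7  0.7 -0.2] w 85.6 t 10.0
```

View pics/j_c.png

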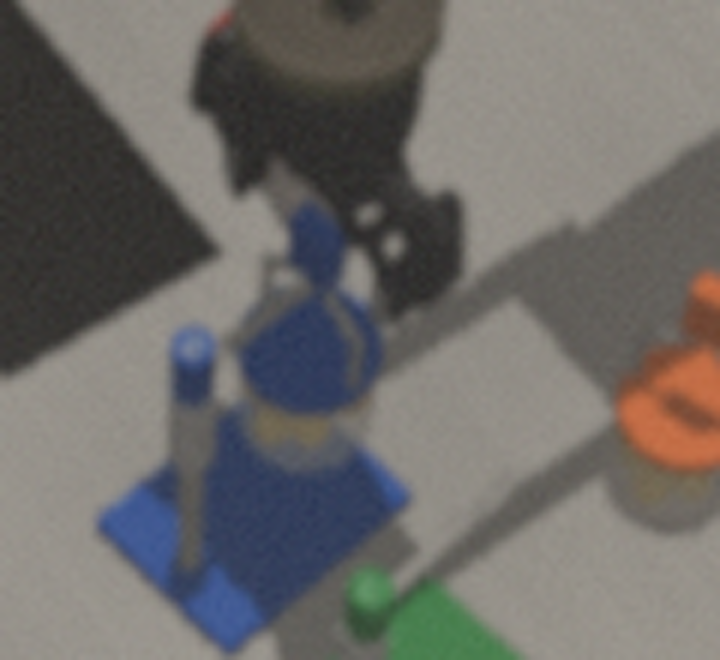

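arm_command:
  plan:
    - [[0,0,-15,0,0,0,0],[0,0,-40,0,0,0,0],[0,0,-75,0,0,0,0],[0,0,-90,0,0,0,0],[0,0,-90,0,0,0,0]]

```text
time: 10.55
tool_pos: [0.5962, 0.0584, 0.3011]
ee_rot: [-0.002, 0.998, 0.062, 0.004]
wrist_force: [0.7, -1.0, 0.3]
gripper_width: 0.0854
```

```bash
python3 goal.py 434.5 165 250 21.5;python3 - <<'E'
from look import *
o=grab_frame("scene")
crop(o,"k_c",250,180,370,290,6)
E
```

```text
shift [-147.6 -125.8   50.3] turn [ -0.1  -0.5 -14.4] | tcp [596.2  58.4 301.1] toolx [0.992 0.124 0.008] toolz [ 0.007  0.003 -1.   ] q [ 0.6  5.8 79.8  0.2 93.9 83.4] F [ 0.7 -1.   0.3] w 85.4 t 10.6
```

View pics/k_c.png

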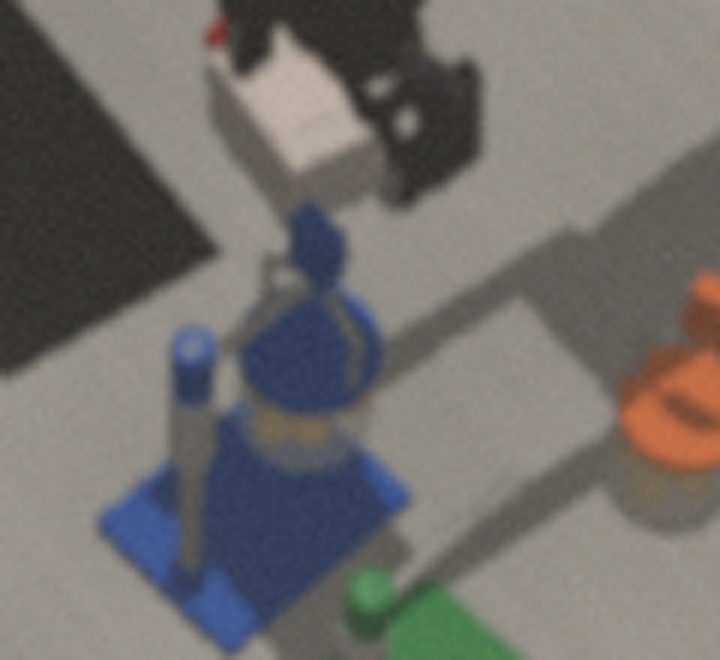

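arm_command:
  plan:
    - [[-25,-20,0,0,0,-2,0],[-50,-45,0,0,0,-5,0],[-80,-70,5,0,0,-8,0],[-110,-95,15,0,0,-11,0],[-135,-115,30,0,0,-14,0],[-147,-126,45,0,0,-14.4,0],[-147.6,-126,50,0,-0.5,-14.4,0],[-147.6,-126,75,0,-0.5,-14.4,0],[-147.6,-126,100,0,-0.5,-14.4,0],[-147.6,-126,100,0,-0.5,-14.4,0],[-147.6,-126,100,0,-0.5,-14.4,0]]

```text
time: 11.7
tool_pos: [0.4334, 0.1649, 0.1975]
ee_rot: [-0.001, 0.982, 0.187, -0.003]
wrist_force: [0.1, 1.0, 0.7]
gripper_width: 0.0854
```

```bash
python3 goal.py 434.5 165 141 21.5;python3 - <<'E'
from look import *
o=snap("l")
crop(o["scene"],"l_c",300,160,420,280,5)
E
```

```text
shift [ 1.5  0.5 56.5] turn [-0.2  0.4  0. ] | tcp [433.4 164.9 197.5] toolx [ 0.93   0.367 -0.006] toolz [-0.007  0.001 -1.   ] q [ 1.440e+01 -1.280e+01  1.084e+02  1.000e-01  8.470e+01  8.290e+01] F [0.1 1.  0.7] w 85.4 t 11.7
```

View pics/l_c.png

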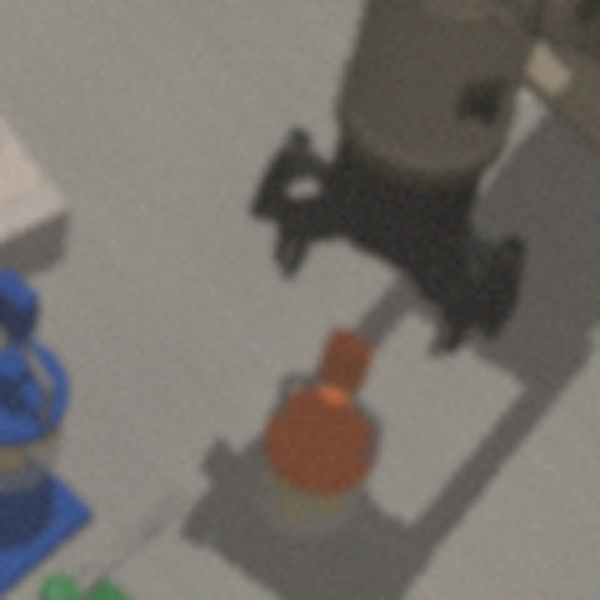

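arm_command:
  plan:
    - [[1,0,15,0,0.4,0,0],[1,0,30,0,0.4,0,0],[1,0,45,0,0.4,0,0],[1,0,56,0,0.4,0,0],[1,0,56,0,0.4,0,0],[1,0,56,0,0.4,0,255],[1,0,56,0,0.4,0,255],[1,0,56,0,0.4,0,255],[1,0,56,0,0.4,0,255],[1,0,56,0,0.4,0,255],[1,0,56,0,0.4,0,255],[1,0,56,0,0.4,0,255]]
  force: 40

```text
time: 13.0
tool_pos: [0.4357, 0.1657, 0.1438]
ee_rot: [-0.002, 0.982, 0.187, 0.002]
wrist_force: [0.8, -0.4, 3.7]
gripper_width: 0.0257
```

```bash
python3 goal.py 434.5 165 250 -10;python3 - <<'E'
from look import *
o=snap("m")
crop(o["scene"],"m_c",300,160,420,280,5)
E
```

```text
shift [  -0.8    0.  -106.2] turn [-0.2 -0.3 31.5] | tcp [435.7 165.7 143.8] toolx [0.93  0.367 0.005] toolz [ 0.004  0.004 -1.   ] q [ 14.4 -10.6 112.3   0.2  78.   82.8] F [ 0.8 -0.4  3.7] w 25.7 t 13.0
```

View pics/m_c.png

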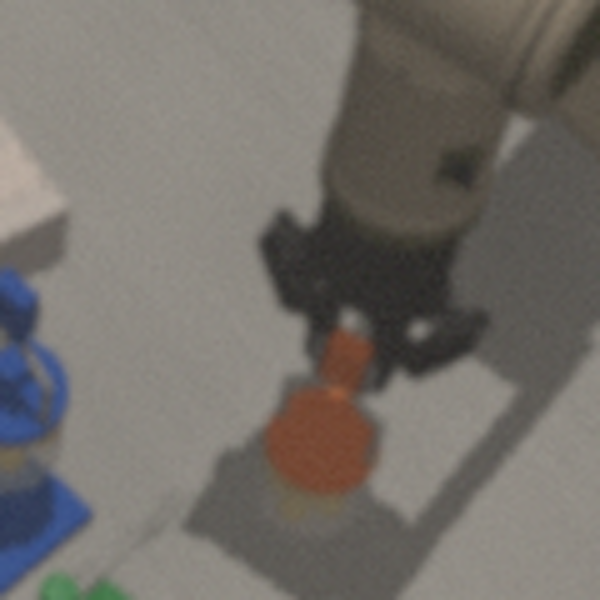

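arm_command:
  plan:
    - [[0,0,-15,0,0,0,255],[0,0,-40,0,0,0,255],[0,0,-70,0,0,0,255],[0,0,-100,0,0,5,255],[0,0,-106,0,0,11,255],[0,0,-106,0,0,17,255],[0,0,-106,0,0,23,255],[0,0,-106,0,0,28,255],[0,0,-106,0,0,31.5,255],[0,0,-106,0,0,31.5,255]]

```text
time: 14.1
tool_pos: [0.4346, 0.1653, 0.2489]
ee_rot: [-0.002, 0.996, -0.088, 0.001]
wrist_force: [1.0, 1.0, -2.3]
gripper_width: 0.0255
```

```bash
python3 goal.py 523.3 349.5 240 -10.2;python3 - <<'E'
from meas import *
o=snap("n")
crop(o["scene"],"n_c",300,160,420,280,5)
f=o["top"]; m=cmask(f,"orange")
for k in comps(m,300):
    if k[:,0,1].max()<245: print([np.round(x,1) for x in rect(f,k,.012)])
P,uv=zpts(f,(cv2.cvtColor(f["img"],cv2.COLOR_BGR2GRAY)>0)); 
s=(P[:,2]>.11)&(P[:,2]<.14)&(P[:,1]>.33)&(P[:,0]<.56); Q=P[s]*1000; print("rack",Q.min(0),Q.max(0))
E
```

```text
shift [  55.2 -196.8    9.8] turn [-0.3 -0.1  0.2] | tcp [434.6 165.3 248.9] toolx [ 0.985 -0.174  0.001] toolz [ 0.002  0.004 -1.   ] q [ 14.4 -14.5 104.5   0.2  89.8 114.4] F [ 1.   1.  -2.3] w 25.5 t 14.1
[array([626.7, 332.1]), np.float64(128.5), np.float64(99.5), np.float64(-10.2)]
rack [205.10603294 419.47343942 110.04338744] [501.55364838 748.48919172 134.04830839]
```

View pics/n_c.png

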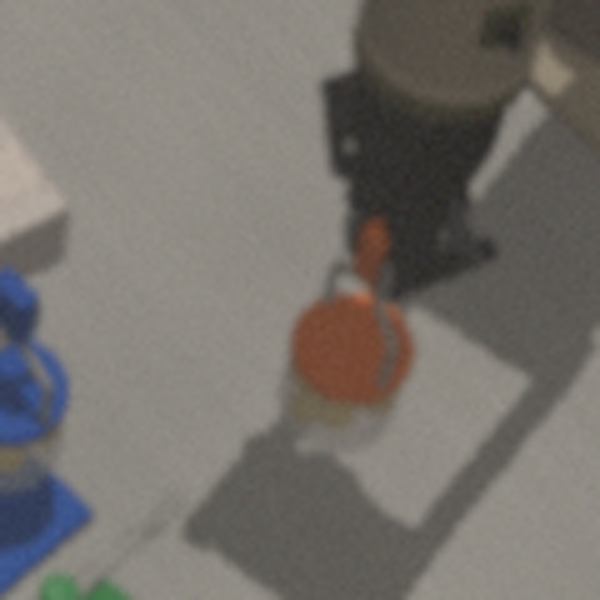

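arm_command:
  plan:
    - [[5,-15,3,0,0,0,255],[12,-40,6,0,0,0,255],[20,-70,9,0,0,0,255],[28,-100,10,0,0,0,255],[36,-130,10,0,0,0,255],[44,-160,10,0,0,0,255],[52,-185,10,0,0,0,255],[55,-197,10,0,0,0,255],[55,-197,10,0,0,0,255],[55,-197,10,0,0,0,255]]

```text
time: 15.2
tool_pos: [0.5224, 0.3497, 0.2395]
ee_rot: [-0.002, 0.996, -0.085, 0.001]
wrist_force: [0.7, 0.1, -2.6]
gripper_width: 0.025
```

```bash
python3 goal.py 597.1 336.2 240 -10.2;python3 - <<'E'
from meas import *
o=snap("p")
crop(o["scene"],"p_c",300,240,420,360,5)
E
```

```text
shift [75.9  0.6 -0.5] turn [-0.2 -0.1  0.4] | tcp [522.4 349.7 239.5] toolx [ 0.985 -0.17   0.001] toolz [ 0.002  0.003 -1.   ] q [2.910e+01 1.150e+01 7.990e+01 1.000e-01 8.840e+01 1.289e+02] F [ 0.7  0.1 -2.6] w 25.0 t 15.2
```

View pics/p_c.png

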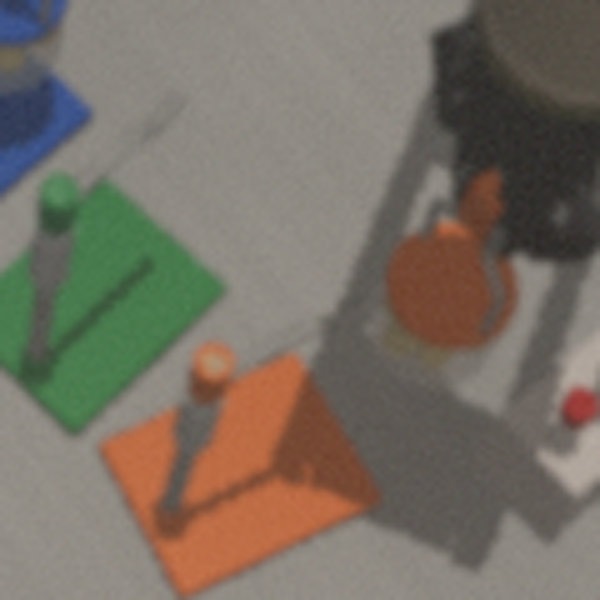

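arm_command:
  plan:
    - [[15,0,0,0,0,0,255],[30,0,0,0,0,0,255],[45,0,0,0,0,0.2,255],[60,0.5,0,0,0,0.4,255],[76,0.5,0,0,0,0.4,255],[76,0.5,0,0,0,0.4,255],[76,0.5,0,0,0,0.4,255]]

```text
time: 16.0
tool_pos: [0.5971, 0.335, 0.2401]
ee_rot: [-0.002, 0.996, -0.09, 0.001]
wrist_force: [-0.2, -0.6, -2.2]
gripper_width: 0.0256
```

```bash
python3 goal.py 597.1 336.2 209.5 -10.2;python3 - <<'E'
from meas import *
o=snap("q")
crop(o["scene"],"q_c",300,240,420,360,5)
E
```

```text
shift [-0.3 -1.  30.6] turn [-0.2 -0.1 -0.1] | tcp [597.1 335.  240.1] toolx [ 0.984 -0.179  0.001] toolz [ 0.002  0.004 -1.   ] q [2.490e+01 2.030e+01 6.950e+01 1.000e-01 9.000e+01 1.253e+02] F [-0.2 -0.6 -2.2] w 25.6 t 16.0
```

View pics/q_c.png

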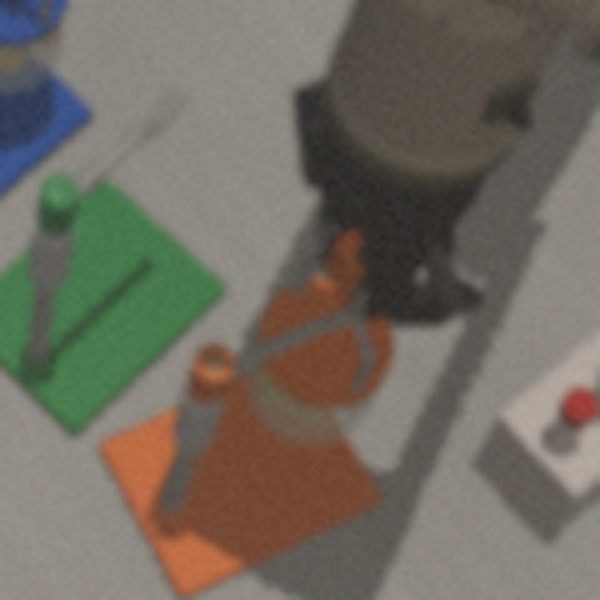

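arm_command:
  plan:
    - [[0,-0.5,5,0,0,0,255],[0,-0.8,10,0,0,0,255],[0,-0.8,15,0,0,0,255],[0,-0.8,20,0,0,0,255],[0,-0.8,25,0,0,0,255],[0,-0.8,30,0,0,0,255],[0,-0.8,30.5,0,0,0,255],[0,-0.8,30.5,0,0,0,255]]

```text
time: 16.9
tool_pos: [0.5972, 0.3368, 0.2103]
ee_rot: [-0.002, 0.996, -0.089, 0.001]
wrist_force: [-0.0, 0.8, 1.4]
gripper_width: 0.0254
```

```bash
cat > force.py <<'E'
from meas import *
F=[]
for i in range(6): F.append(get_obs()["wrist_force"]); o=grab_frame("scene")
F=np.array(F); print(F.mean(0).round(2),F.std(0).round(2))
crop(o,sys.argv[1],*[int(v) for v in sys.argv[2:6]],5)
E
python3 goal.py 597.1 336.2 199.5 -10.2;python3 force.py r_c 300 240 420 360
```

```text
shift [ 0.   0.7 10.8] turn [-0.3 -0.1 -0.1] | tcp [597.2 336.8 210.3] toolx [ 0.984 -0.178  0.002] toolz [ 0.003  0.004 -1.   ] q [ 25.1  21.   71.7   0.2  87.  125.3] F [-0.   0.8  1.4] w 25.4 t 16.9
[0.36 1.78 1.63] [0.58 0.51 0.38]
```

View pics/r_c.png

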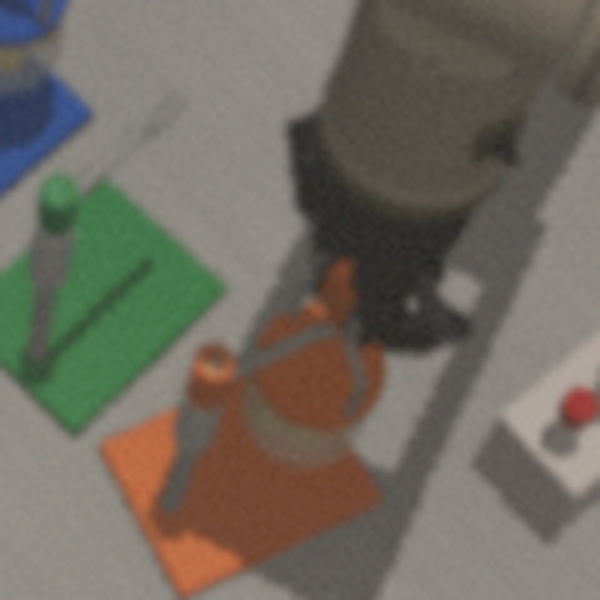

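arm_command:
  plan:
    - [[0,-0.8,0,0,0,0,255],[0,-0.8,2,0,0,0,255],[0,-0.8,4,0,0,0,255],[0,-0.8,6,0,0,0,255],[0,-0.8,7.5,0,0,0,255],[0,-0.8,7.5,0,0,0,255],[0,-0.8,7.5,0,0,0,255]]

```text
time: 17.9
tool_pos: [0.5975, 0.3376, 0.203]
ee_rot: [-0.002, 0.996, -0.089, 0.001]
wrist_force: [1.3, 2.5, 3.8]
gripper_width: 0.0254
```

```bash
python3 goal.py 597.1 336.2 199.5 -10.2;python3 force.py s_c 300 240 420 360
```

```text
shift [-0.1  1.5  3.5] turn [-0.3 -0.1 -0.1] | tcp [597.5 337.6 203. ] toolx [ 0.984 -0.178  0.002] toolz [ 0.003  0.004 -1.   ] q [2.510e+01 2.120e+01 7.220e+01 1.000e-01 8.630e+01 1.254e+02] F [1.3 2.5 3.8] w 25.4 t 17.9
[1.75 1.75 3.94] [0.41 0.64 0.37]
```

View pics/s_c.png

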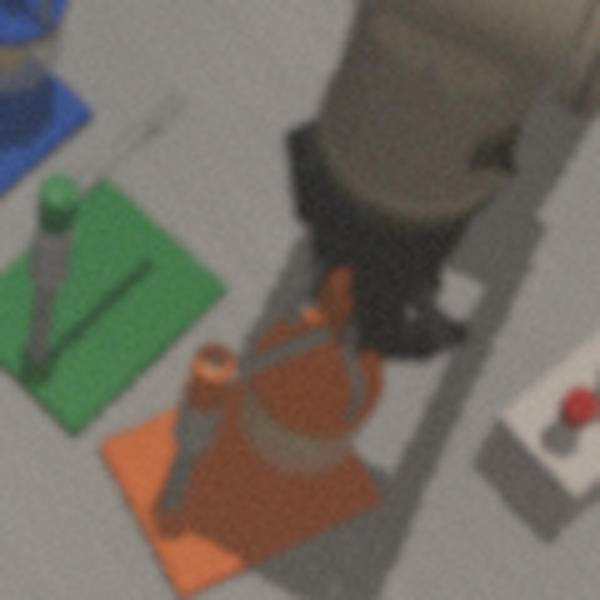

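arm_command:
  plan:
    - [[0,0,1,0,0,0,255],[0,0,1.7,0,0,0,255],[0,0,1.7,0,0,0,255],[0,0,1.7,0,0,0,255]]

```text
time: 18.6
tool_pos: [0.5974, 0.3376, 0.2012]
ee_rot: [-0.002, 0.996, -0.089, 0.001]
wrist_force: [1.9, 0.9, 4.4]
gripper_width: 0.0252
```

```bash
python3 goal.py 597.1 336.2 199.5 -10.2;python3 force.py t_c 300 240 420 360; python3 goal.py 597.1 336.2 199.5 -10.2
```

```text
shift [-0.1  1.5  1.7] turn [-0.3 -0.1 -0.1] | tcp [597.4 337.6 201.2] toolx [ 0.984 -0.178  0.002] toolz [ 0.003  0.004 -1.   ] q [2.510e+01 2.130e+01 7.230e+01 1.000e-01 8.610e+01 1.254e+02] F [1.9 0.9 4.4] w 25.2 t 18.6
[1.96 1.39 4.83] [0.41 0.46 0.3 ]
shift [-0.1  1.5  1.7] turn [-0.3 -0.1 -0.1] | tcp [597.5 337.6 201.2] toolx [ 0.984 -0.178  0.002] toolz [ 0.003  0.004 -1.   ] q [2.510e+01 2.130e+01 7.230e+01 1.000e-01 8.610e+01 1.254e+02] F [1.7 1.8 4.4] w 25.4 t 18.9
```

Force about 7.0 N gives a 17 mm dip, and the geometry gives 13.6 mm; both are inside the 12–20 mm window. Next I ease up and release.

arm_command:
  plan:
    - [[0,0,-3,0,0,0,255],[0,0,-6,0,0,0,255],[0,0,-9,0,0,0,255],[0,0,-9,0,0,0,255],[0,0,-9,0,0,0,150],[0,0,-9,0,0,0,100],[0,0,-9,0,0,0,60],[0,0,-9,0,0,0,0],[0,0,-9,0,0,0,0],[0,0,-9,0,0,0,0]]

```text
time: 19.9
tool_pos: [0.5974, 0.3375, 0.2101]
ee_rot: [-0.002, 0.996, -0.089, 0.001]
wrist_force: [0.1, -0.8, 0.8]
gripper_width: 0.0853
```

arm_command:
  plan:
    - [[0,0,-10,0,0,0,0],[0,0,-30,0,0,0,0],[0,0,-60,0,0,0,0],[0,0,-90,0,0,0,0],[0,0,-95,0,0,0,0],[0,0,-95,0,0,0,0]]

```text
time: 20.5
tool_pos: [0.5979, 0.3375, 0.3078]
ee_rot: [-0.003, 0.996, -0.089, 0.003]
wrist_force: [1.7, -0.2, 0.0]
gripper_width: 0.0855
```

```bash
python3 goal.py 597.1 336.2 199.5 -10.2;python3 force.py u_c 290 230 420 360
```

```text
shift [ -1.1   2.2 108.3] turn [-0.4 -0.3 -0.1] | tcp [597.9 337.5 307.8] toolx [ 0.984 -0.178  0.006] toolz [ 0.007  0.006 -1.   ] q [2.510e+01 1.970e+01 6.320e+01 1.000e-01 9.660e+01 1.254e+02] F [ 1.7 -0.2  0. ] w 85.5 t 20.5
[-0.02  0.07 -0.31] [0.84 0.39 0.38]
```

View pics/u_c.png

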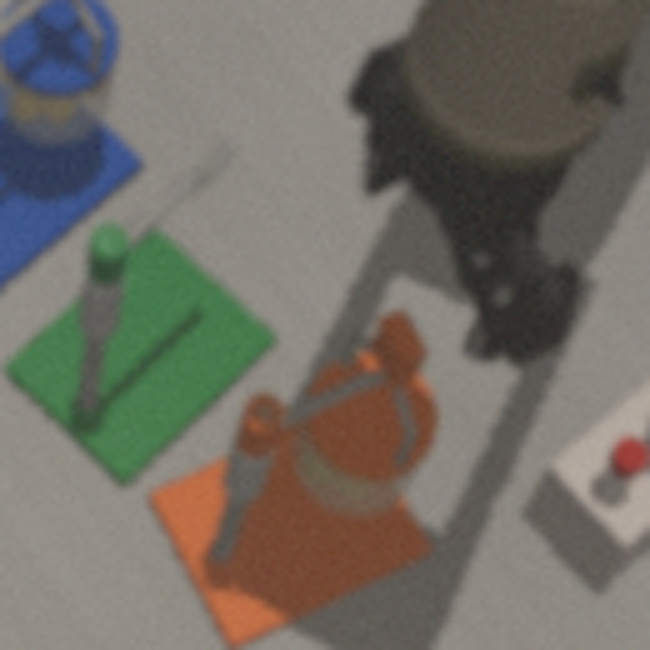

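```bash
cat > bot.py <<'E'
from meas import *
def bottles(f):
    P,uv=zpts(f,np.ones(f["z_map"].shape,bool)); h=hsv(f)
    reg=(P[:,0]>.3)&(P[:,0]<.75)&(P[:,1]<.05)&(P[:,1]>-.52)
    s=reg&(P[:,2]>.050)&(P[:,2]<.068)
    m=np.zeros(f["z_map"].shape,np.uint8); m[uv[s][:,1],uv[s][:,0]]=255
    m=cv2.morphologyEx(m,cv2.MORPH_OPEN,np.ones((3,3),np.uint8))
    for k in comps(m,80):
        c=k.reshape(-1,2).mean(0); r=rect(f,k,.058)
        mm=np.zeros_like(m); cv2.drawContours(mm,[k],-1,255,-1)
        print("top face",c.round(),[np.round(x,1) for x in r],"hsv",cv2.mean(h,mm)[:3])
E
python3 - <<'E'
from bot import *
o=snap("v"); f=o["top"]; bottles(f)
bottles(load("a")["top"])
crop(f,"v_t",300,140,500,290,4)
P,uv=zpts(f,np.ones(f["z_map"].shape,bool))
s=(P[:,1]<-.47)&(P[:,1]>-.7)&(P[:,2]>.055)&(P[:,2]<.075)&(P[:,0]>.5)&(P[:,0]<.75); Q=P[s]*1000; print("tipbox",Q.min(0),Q.max(0))
s=(P[:,1]<.05)&(P[:,1]>-.5)&(P[:,2]>.055)&(P[:,2]<.085)&(P[:,0]>.67)&(P[:,0]<.9); Q=P[s]*1000; print("cup",Q.min(0),Q.max(0))
# caps
for nm,m in (("red",cv2.inRange(hsv(f),(170,110,50),(180,255,255))|cv2.inRange(hsv(f),(0,110,50),(3,255,255))),):
    for k in comps(m,8): print(nm,k.reshape(-1,2).mean(0),onplane(f,[k.reshape(-1,2).mean(0)],.04)*1000)
E
```

```text
top face [438. 266.] [array([ 443. , -421.3]), np.float64(89.1), np.float64(57.9), np.float64(-84.6)] hsv (11.446870451237263, 98.70305676855895, 113.54585152838429)
top face [321. 257.] [array([ 474.1, -104.1]), np.float64(88.9), np.float64(57.8), np.float64(84.5)] hsv (11.28179190751445, 15.573699421965317, 142.5621387283237)
top face [457. 224.] [array([ 555.7, -482.6]), np.float64(87.6), np.float64(77.3), np.float64(0.5)] hsv (111.127990430622, 28.88397129186603, 118.56100478468899)
top face [438. 265.] [array([ 442.8, -421.3]), np.float64(89.5), np.float64(57.8), np.float64(-85.3)] hsv (11.50217076700434, 99.66714905933429, 107.67583212735165)
top face [322. 257.] [array([ 474.2, -103.6]), np.float64(89.5), np.float64(57.7), np.float64(85.0)] hsv (11.446531791907514, 15.940751445086704, 135.72976878612715)
top face [458. 223.] [array([ 555.8, -482.5]), np.float64(87.6), np.float64(76.5), np.float64(0.5)] hsv (110.98947368421052, 28.658479532163742, 112.87836257309942)
tipbox [ 512.82960477 -562.78594991   55.1247336 ] [ 600.78823562 -470.18424379   71.02043113]
cup [ 715.88391547 -119.97340348   55.5906946 ] [785.85100307 -52.94008399  76.87909571]
red [517.39393939 382.90909091] [[ 120.55161473 -626.22370386   40.        ]]
red [550.         382.14705882] [[ 119.02912316 -716.46150769   40.        ]]
red [116.64285714 277.07142857] [[432.64528507 463.73828191  40.        ]]
red [342.78571429 258.5       ] [[ 469.50444335 -163.82194945   40.        ]]
```

View pics/v_t.png

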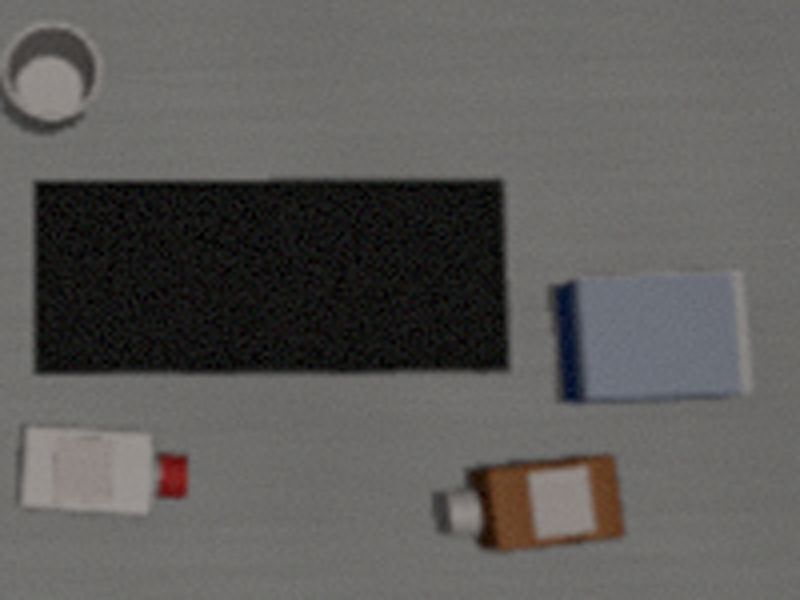

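```bash
cat > bplan.py <<'E'
from goal import *
def frames(c,az,tilt0,along=52,h=34,back=0,pos=None,daz=0,zlift=4,prog=1.0):
    d=np.array([np.cos(np.radians(az)),np.sin(np.radians(az)),0]); base=np.array([c[0],c[1],29.])-45*d
    yaw=85 if az<0 else 95
    yaw=(az+180 if az<0 else az)
    Rt=Rdown(yaw,tilt0); z=Rt.as_matrix()[:,2]
    G=base+along*d+np.array([0,0,h-29]); T=G+19*z
    if pos is None: return T-back*z,Rt
    ax=np.cross(d,[0,0,1])         # rotation d->up
    Rm=R.from_rotvec(np.radians(daz*prog)*np.array([0,0,1]))*R.from_rotvec(np.radians(90*prog)*ax)
    return np.array(pos)+np.array([0,0,zlift])+Rm.apply(T-base),Rm*Rt
E
python3 - <<'E'
from bplan import *
for b in (120,0):
    T,Rt=frames((474.1,-104),-95.2,30,back=b); print(T.round(1)); rel(T,Rt)
T,Rt=frames((474.1,-104),-95.2,30,pos=(600,-170,0),daz=45); print(T.round(1),Rt.as_matrix()[:,2].round(2)); rel(T,Rt)
E
```

```text
[ 468.9 -161.3  121.5]
shift [-37.2 513.7 180.6] turn [ 24.7  22.5 -92.7] | tcp [596.7 337.  304. ] toolx [ 0.984 -0.178  0.001] toolz [ 0.001  0.004 -1.   ] q [2.510e+01 1.990e+01 6.340e+01 1.000e-01 9.660e+01 1.254e+02] F [ 0.8 -0.4 -0.3] w 85.0 t 20.9
[ 474.3 -101.5   17.5]
shift [-42.5 454.4 284.7] turn [ 24.7  22.5 -92.7] | tcp [596.7 337.  304. ] toolx [ 0.984 -0.178  0.001] toolz [ 0.001  0.004 -1.   ] q [2.510e+01 1.990e+01 6.340e+01 1.000e-01 9.660e+01 1.254e+02] F [ 0.8 -0.4 -0.3] w 85.0 t 20.9
[ 607.3 -178.8   46.5] [ 0.55 -0.67 -0.5 ]
shift [102.1 506.6 255.7] turn [ -71.7  -26.3 -124.1] | tcp [596.7 337.  304. ] toolx [ 0.984 -0.178  0.001] toolz [ 0.001  0.004 -1.   ] q [2.510e+01 1.990e+01 6.340e+01 1.000e-01 9.660e+01 1.254e+02] F [ 0.8 -0.4 -0.3] w 85.0 t 20.9
```

arm_command:
  plan:
    - [[-15,15,0,0,0,-8,0],[-35,45,0,0,0,-16,0],[-50,85,0,0,0,-24,0],[-55,130,0,0,0,-32,0],[-60,175,0,0,0,-40,0],[-60,220,0,0,0,-48,0],[-60,265,0,0,0,-56,0],[-60,310,0,0,0,-64,0],[-60,355,0,0,0,-72,0],[-60,400,0,0,0,-80,0],[-50,445,0,0,0,-88,0],[-40,490,0,0,0,-95,0]]

```text
time: 22.1
tool_pos: [0.4695, -0.1278, 0.3024]
ee_rot: [-0.0, 0.746, 0.666, 0.002]
wrist_force: [0.1, 0.1, 1.4]
gripper_width: 0.0855
```

```bash
python3 - <<'E'
from bplan import *
for b in (120,0):
    T,Rt=frames((474.1,-104),-95.2,30,back=b); print(T.round(1)); rel(T,Rt)
E
```

```text
[ 468.9 -161.3  121.5]
shift [-34.    2.8 180.8] turn [ 0.4 29.8 -1.2] | tcp [ 469.5 -127.8  302.4] toolx [0.113 0.994 0.004] toolz [ 0.002  0.003 -1.   ] q [-21.4 -11.5  96.4   0.2  95.  -14.9] F [0.1 0.1 1.4] w 85.5 t 22.1
[ 474.3 -101.5   17.5]
shift [ 25.6   1.3 284.9] turn [ 0.4 29.8 -1.2] | tcp [ 469.5 -127.8  302.4] toolx [0.113 0.994 0.004] toolz [ 0.002  0.003 -1.   ] q [-21.4 -11.5  96.4   0.2  95.  -14.9] F [0.1 0.1 1.4] w 85.5 t 22.1
```

arm_command:
  plan:
    - [[-10,1,20,0,6,0,0],[-20,2,45,0,13,0,0],[-30,3,80,0,20,-1,0],[-34,3,120,0,27,-1,0],[-34,3,150,0,30,-1,0],[-34,3,175,0,30,-1,0],[-34,3,181,0,30,-1,0],[-34,3,181,0,30,-1,0]]

```text
time: 22.9
tool_pos: [0.4686, -0.1607, 0.1207]
ee_rot: [-0.174, 0.714, 0.649, 0.195]
wrist_force: [0.7, -1.1, 0.1]
gripper_width: 0.0855
```

```bash
python3 - <<'E'
from bplan import *
from bot import *
o=snap("w"); bottles(o["top"])
for b in (60,0):
    T,Rt=frames((474.1,-104),-95.2,30,back=b); print(T.round(1)); rel(T,Rt)
crop(o["scene"],"w_c",230,120,380,260,5)
E
```

```text
top face [321. 257.] [array([ 474.2, -103.9]), np.float64(89.7), np.float64(57.5), np.float64(85.4)] hsv (10.95664739884393, 15.492774566473988, 143.6907514450867)
top face [461. 221.] [array([ 556.6, -482.2]), np.float64(85.5), np.float64(76.4), np.float64(-1.5)] hsv (110.69421487603306, 26.849586776859503, 120.07272727272726)
[ 471.6 -131.4   69.5]
shift [-0.7 -1.7 61.3] turn [ 0.6 -0.1 -0. ] | tcp [ 469.9 -161.5  122.9] toolx [0.079 0.861 0.502] toolz [ 0.055  0.499 -0.865] q [-42.6   9.8  99.8  23.9  89.4 -41.5] F [ 0.3 -0.3  0.4] w 85.5 t 23.0
[ 474.3 -101.5   17.5]
shift [ -0.8  -2.3 121.3] turn [ 0.6 -0.1 -0. ] | tcp [ 469.9 -161.5  122.9] toolx [0.079 0.861 0.502] toolz [ 0.055  0.499 -0.865] q [-42.6   9.8  99.8  23.9  89.4 -41.5] F [ 0.3 -0.3  0.4] w 85.5 t 23.0
```

View pics/w_c.png

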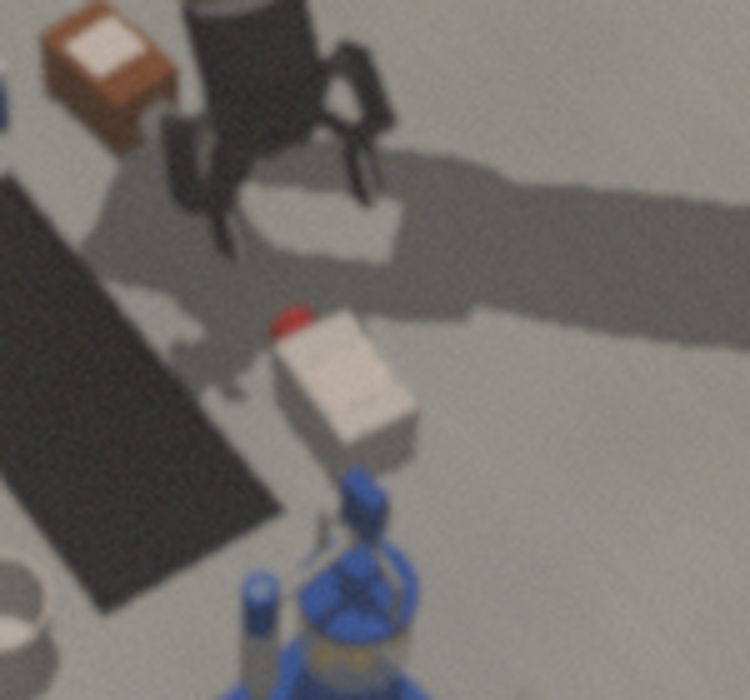

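arm_command:
  plan:
    - [[0,-2,15,0.5,0,0,0],[-1,-2,40,0.5,0,0,0],[-1,-2,60,0.5,0,0,0],[-1,-2,80,0.5,0,0,0],[-1,-2,100,0.5,0,0,0],[-1,-2,115,0.5,0,0,0],[-1,-2,121,0.5,0,0,0],[-1,-2,121,0.5,0,0,0]]

```text
time: 23.8
tool_pos: [0.4744, -0.1011, 0.0175]
ee_rot: [-0.175, 0.713, 0.651, 0.192]
wrist_force: [-0.4, -0.3, 0.3]
gripper_width: 0.0854
```

```bash
python3 - <<'E'
from bplan import *
from bot import *
o=snap("x")
T,Rt=frames((474.1,-104),-95.2,30); print(T.round(1)); rel(T,Rt)
crop(o["scene"],"x_c",230,120,380,260,5)
E
```

```text
[ 474.3 -101.5   17.5]
shift [ 0.1 -0.9  1.1] turn [ 0.1 -0.1  0. ] | tcp [ 475.2 -102.3   18.5] toolx [0.078 0.862 0.501] toolz [ 0.047  0.499 -0.865] q [-37.3  15.1 106.3  25.9  77.1 -42.1] F [ 0.5 -0.1 -0.9] w 85.2 t 23.9
```

View pics/x_c.png

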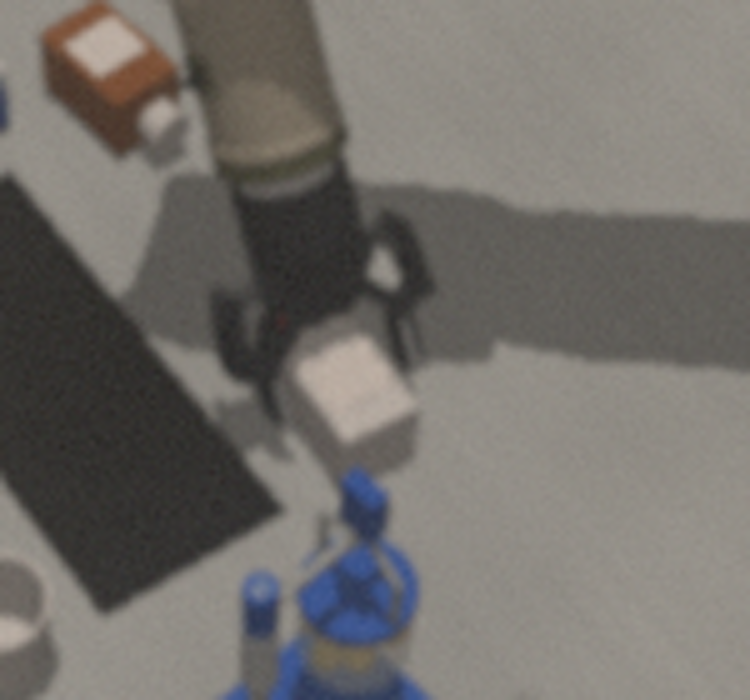

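arm_command:
  plan:
    - [[0,-0.5,1,0,0,0,100],[0,-0.5,1,0,0,0,255],[0,-0.5,1,0,0,0,255],[0,-0.5,1,0,0,0,255],[0,-0.5,1,0,0,0,255],[0,-0.5,1,0,0,0,255],[0,-0.5,1,0,0,0,255]]
  force: 60

```text
time: 24.6
tool_pos: [0.4757, -0.1028, 0.0186]
ee_rot: [-0.173, 0.713, 0.651, 0.193]
wrist_force: [-0.8, -2.9, 5.8]
gripper_width: 0.0572
```

```bash
cat > bnext.py <<'E'
from bplan import *
import json
# transform from grasp pose to targets; grasp pose stored
def main(az,pos,daz,stages):
    g=json.load(open("grasp.json")); T=np.array(g["T"]); Rt=R.from_quat(g["q"]); base=np.array(g["base"])
    d=np.array([np.cos(np.radians(az)),np.sin(np.radians(az)),0]); ax=np.cross(d,[0,0,1])
    for tip,yaw,p in stages:
        Rm=R.from_rotvec(np.radians(yaw)*np.array([0,0,1]))*R.from_rotvec(np.radians(tip)*ax)
        X=np.array(p)+Rm.apply(T-base); R2=Rm*Rt
        print(tip,yaw,p,"tcp",X.round(0),"toolz",R2.as_matrix()[:,2].round(2)); rel(X,R2)
E
python3 - <<'E'
from bplan import *
import json
s,p,r=cur(); az=-95.2; d=np.array([np.cos(np.radians(az)),np.sin(np.radians(az)),0])
base=np.array([474.1,-104,29])-45*d
# jaws centre the bottle laterally: shift base along tool y
y=r.as_matrix()[:,1]; base=base+y*((p-base)@y)
print(p,base,s["gripper_width"],s["wrist_force"])
json.dump(dict(T=p.tolist(),q=r.as_quat().tolist(),base=base.tolist()),open("grasp.json","w"))
from bnext import main
main(az,None,0,[(0,0,base+[0,0,80]),(45,20,[530,-110,150]),(90,45,[600,-170,120]),(90,45,[600,-170,4])])
E
```

```text
[ 475.70460484 -102.84372125   18.62997324] [479.67344338 -59.32304869  29.0063466 ] 0.057205030938164744 [-0.83708705 -2.94247643  5.77775808]
0 0 [479.67344338 -59.32304869 109.0063466 ] tcp [ 476. -103.   99.] toolz [ 0.05  0.5  -0.87]
shift [ 40.    0.3 -69.3] turn [0. 0. 0.] | tcp [ 475.7 -102.8   18.6] toolx [0.077 0.863 0.5  ] toolz [ 0.05   0.498 -0.866] q [-37.3  15.  106.3  25.9  77.  -42.2] F [-0.8 -2.9  5.8] w 57.2 t 24.6
45 20 [530, -110, 150] tcp [ 540. -147.  174.] toolz [ 0.07 -0.25 -0.97]
shift [  44.4   68.5 -153. ] turn [  2.7 -44.4 -20.5] | tcp [ 475.7 -102.8   18.6] toolx [0.077 0.863 0.5  ] toolz [ 0.05   0.498 -0.866] q [-37.3  15.  106.3  25.9  77.  -42.2] F [-0.8 -2.9  5.8] w 57.2 t 24.6
90 45 [600, -170, 120] tcp [ 607. -178.  164.] toolz [ 0.56 -0.66 -0.5 ]
shift [  17.9  137.9 -156.5] turn [-12.8 -84.7 -48.4] | tcp [ 475.7 -102.8   18.6] toolx [0.077 0.863 0.5  ] toolz [ 0.05   0.498 -0.866] q [-37.3  15.  106.3  25.9  77.  -42.2] F [-0.8 -2.9  5.8] w 57.2 t 24.6
90 45 [600, -170, 4] tcp [ 607. -178.   48.] toolz [ 0.56 -0.66 -0.5 ]
shift [-40.1 137.4 -56.1] turn [-12.8 -84.7 -48.4] | tcp [ 475.7 -102.8   18.6] toolx [0.077 0.863 0.5  ] toolz [ 0.05   0.498 -0.866] q [-37.3  15.  106.3  25.9  77.  -42.2] F [-0.8 -2.9  5.8] w 57.2 t 24.6
```

arm_command:
  plan:
    - [[5,0,-9,0,0,0,255],[15,0,-26,0,0,0,255],[30,0,-50,0,0,0,255],[45,0,-76,0,0,0,255],[60,0,-104,0,0,0,255],[70,0,-121,0,0,0,255],[70,0,-121,0,0,0,255],[70,0,-121,0,0,0,255]]

```text
time: 25.4
tool_pos: [0.4749, -0.1027, 0.158]
ee_rot: [-0.173, 0.713, 0.651, 0.192]
wrist_force: [-1.0, -0.2, -3.1]
gripper_width: 0.0575
```

```bash
python3 - <<'E'
from bot import *
o=snap("y")
crop(o["scene"],"y_c",230,120,380,260,5)
from bnext import main
main(-95.2,None,0,[(45,20,[530,-110,150]),(90,45,[600,-170,120]),(90,45,[600,-170,4])])
E
```

```text
45 20 [530, -110, 150] tcp [ 540. -147.  174.] toolz [ 0.07 -0.25 -0.97]
shift [-25.1  69.5 -33.9] turn [  2.6 -44.5 -20.6] | tcp [ 474.1 -102.   156.7] toolx [0.079 0.862 0.501] toolz [ 0.047  0.499 -0.865] q [-37.3   3.3 102.9  25.2  90.7 -35.6] F [-0.8 -0.9 -3.2] w 57.5 t 25.5
90 45 [600, -170, 120] tcp [ 607. -178.  164.] toolz [ 0.56 -0.66 -0.5 ]
shift [-51.5 139.  -37.7] turn [-12.9 -84.9 -48.4] | tcp [ 474.1 -102.   156.7] toolx [0.079 0.862 0.501] toolz [ 0.047  0.499 -0.865] q [-37.3   3.3 102.9  25.2  90.7 -35.6] F [-0.8 -0.9 -3.2] w 57.5 t 25.5
90 45 [600, -170, 4] tcp [ 607. -178.   48.] toolz [ 0.56 -0.66 -0.5 ]
shift [-109.6  138.8   62.7] turn [-12.9 -84.9 -48.4] | tcp [ 474.1 -102.   156.7] toolx [0.079 0.862 0.501] toolz [ 0.047  0.499 -0.865] q [-37.3   3.3 102.9  25.2  90.7 -35.6] F [-0.8 -0.9 -3.2] w 57.5 t 25.5
```

View pics/y_c.png

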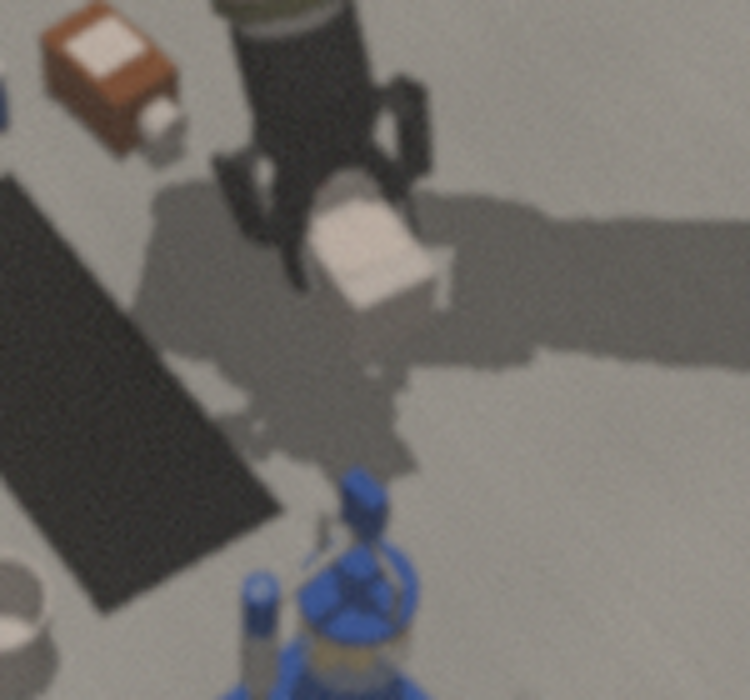

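```bash
python3 - <<'E'
from bnext import main
main(-95.2,None,0,[(45,20,[520,-150,150]),(90,45,[600,-200,100])])
E
```

```text
45 20 [520, -150, 150] tcp [ 530. -187.  174.] toolz [ 0.07 -0.25 -0.97]
shift [-60.4  63.2 -54.3] turn [  2.6 -44.5 -20.6] | tcp [ 474.1 -102.   156.7] toolx [0.079 0.862 0.501] toolz [ 0.047  0.499 -0.865] q [-37.3   3.3 102.9  25.2  90.7 -35.6] F [-0.8 -0.9 -3.2] w 57.5 t 25.5
90 45 [600, -200, 100] tcp [ 607. -208.  144.] toolz [ 0.56 -0.66 -0.5 ]
shift [-87.4 141.7 -35.3] turn [-12.9 -84.9 -48.4] | tcp [ 474.1 -102.   156.7] toolx [0.079 0.862 0.501] toolz [ 0.047  0.499 -0.865] q [-37.3   3.3 102.9  25.2  90.7 -35.6] F [-0.8 -0.9 -3.2] w 57.5 t 25.5
```

arm_command:
  plan:
    - [[-8,8,-7,0.3,-6,-3,255],[-16,16,-15,0.6,-12,-6,255],[-26,27,-25,1,-20,-9,255],[-38,40,-35,1.5,-28,-13,255],[-50,53,-45,2,-36,-17,255],[-60,63,-54,2.5,-44.5,-20.5,255],[-60,63,-54,2.5,-44.5,-20.5,255],[-60,63,-54,2.5,-44.5,-20.5,255],[-60,63,-54,2.5,-44.5,-20.5,255]]

```text
time: 26.4
tool_pos: [0.5285, -0.1859, 0.1721]
ee_rot: [0.103, 0.605, 0.786, -0.077]
wrist_force: [0.4, -1.1, -2.7]
gripper_width: 0.0573
```

```bash
python3 - <<'E'
from bot import *
o=snap("z")
crop(o["scene"],"z_c",200,100,380,260,4)
from bnext import main
main(-95.2,None,0,[(45,20,[520,-150,150]),(90,45,[600,-200,100]),(90,45,[600,-200,4])])
E
```

```text
45 20 [520, -150, 150] tcp [ 530. -187.  174.] toolz [ 0.07 -0.25 -0.97]
shift [-0.4  0.8 -0.6] turn [ 0.  -0.2 -0.2] | tcp [ 528.9 -186.9  172.9] toolx [-0.245  0.935 -0.256] toolz [ 0.07  -0.246 -0.967] q [-16.6  -3.5 104.  -13.1  71.9 -28.1] F [-0.2 -0.2 -1.9] w 57.2 t 26.5
90 45 [600, -200, 100] tcp [ 607. -208.  144.] toolz [ 0.56 -0.66 -0.5 ]
shift [-31.3  69.7  38.8] turn [-15.6 -44.3 -20.7] | tcp [ 528.9 -186.9  172.9] toolx [-0.245  0.935 -0.256] toolz [ 0.07  -0.246 -0.967] q [-16.6  -3.5 104.  -13.1  71.9 -28.1] F [-0.2 -0.2 -1.9] w 57.2 t 26.5
90 45 [600, -200, 4] tcp [ 607. -208.   48.] toolz [ 0.56 -0.66 -0.5 ]
shift [ -6.7  69.2 131.6] turn [-15.6 -44.3 -20.7] | tcp [ 528.9 -186.9  172.9] toolx [-0.245  0.935 -0.256] toolz [ 0.07  -0.246 -0.967] q [-16.6  -3.5 104.  -13.1  71.9 -28.1] F [-0.2 -0.2 -1.9] w 57.2 t 26.5
```

View pics/z_c.png

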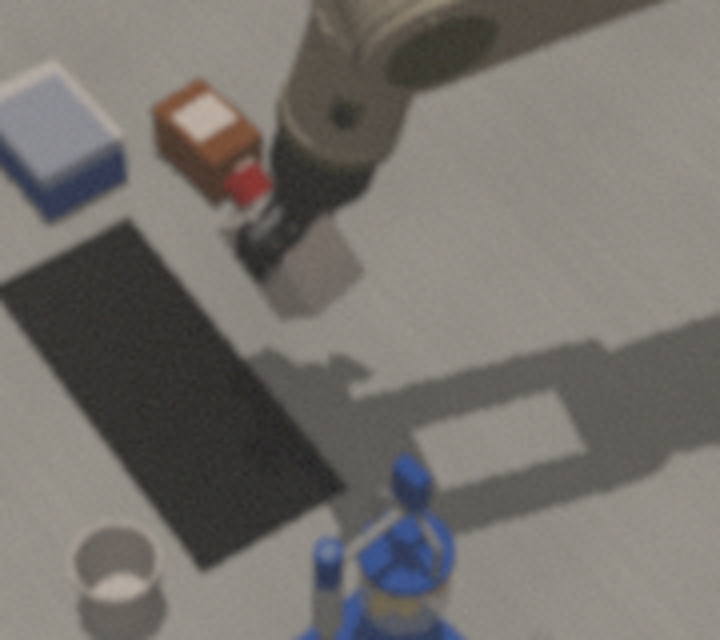

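arm_command:
  plan:
    - [[-5,10,6,-2,-6,-3,255],[-10,20,12,-4,-12,-6,255],[-15,32,19,-7,-19,-9,255],[-20,44,26,-10,-27,-12.5,255],[-26,57,33,-13,-36,-17,255],[-31,70,39,-15.5,-44,-20.5,255],[-31,70,39,-15.5,-44.3,-20.7,255],[-31,70,39,-15.5,-44.3,-20.7,255],[-31,70,39,-15.5,-44.3,-20.7,255]]

```text
time: 27.4
tool_pos: [0.6057, -0.2058, 0.1554]
ee_rot: [0.441, 0.37, 0.79, -0.209]
wrist_force: [0.1, -0.9, -1.5]
gripper_width: 0.0575
```

```bash
python3 - <<'E'
from bot import *
o=snap("aa")
crop(o["scene"],"aa_c",200,100,380,260,4)
from bnext import main
main(-95.2,None,0,[(90,45,[600,-200,40]),(90,45,[600,-200,4])])
E
```

```text
90 45 [600, -200, 40] tcp [ 607. -208.   84.] toolz [ 0.56 -0.66 -0.5 ]
shift [61.6 -1.3 39.5] turn [-0.4 -1.4 -0. ] | tcp [ 606.8 -205.8  156.9] toolx [-0.334  0.4   -0.854] toolz [ 0.544 -0.658 -0.521] q [ -2.4  -5.5 126.6 -76.6  40.7  12.5] F [ 1.3  0.  -2. ] w 57.9 t 27.5
90 45 [600, -200, 4] tcp [ 607. -208.   48.] toolz [ 0.56 -0.66 -0.5 ]
shift [92.4 -1.3 58.2] turn [-0.4 -1.4 -0. ] | tcp [ 606.8 -205.8  156.9] toolx [-0.334  0.4   -0.854] toolz [ 0.544 -0.658 -0.521] q [ -2.4  -5.5 126.6 -76.6  40.7  12.5] F [ 1.3  0.  -2. ] w 57.9 t 27.5
```

View pics/aa_c.png

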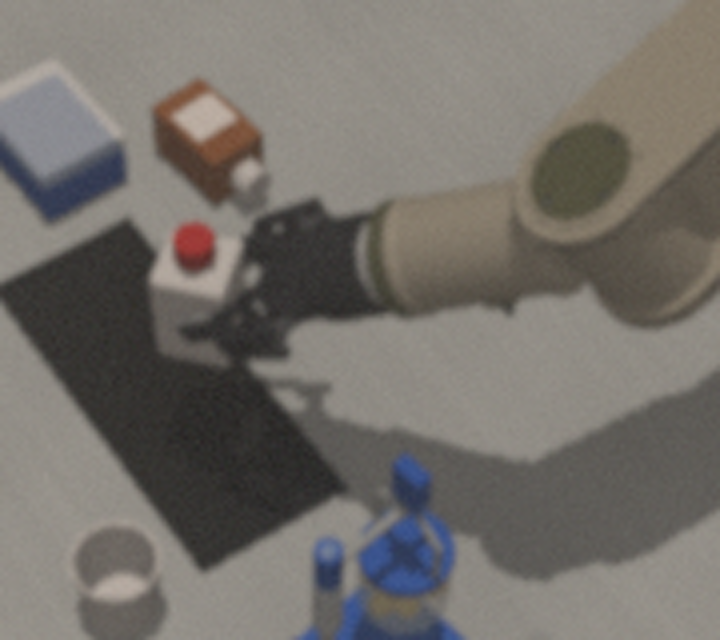

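```bash
python3 - <<'E'
from bnext import main
main(-95.2,None,0,[(90,15,[600,-260,100]),(90,-10,[600,-310,100])])
E
```

```text
90 15 [600, -260, 100] tcp [ 602. -270.  144.] toolz [ 0.15 -0.85 -0.5 ]
shift [-12.8 -44.9  46.5] turn [25.4 -1.4 15.3] | tcp [ 606.8 -205.8  156.9] toolx [-0.334  0.4   -0.854] toolz [ 0.544 -0.658 -0.521] q [ -2.4  -5.5 126.6 -76.6  40.7  12.5] F [ 1.3  0.  -2. ] w 57.9 t 27.5
90 -10 [600, -310, 100] tcp [ 597. -320.  144.] toolz [-0.22 -0.84 -0.5 ]
shift [-31.3 -80.2  76.8] turn [46.9 -1.3 28. ] | tcp [ 606.8 -205.8  156.9] toolx [-0.334  0.4   -0.854] toolz [ 0.544 -0.658 -0.521] q [ -2.4  -5.5 126.6 -76.6  40.7  12.5] F [ 1.3  0.  -2. ] w 57.9 t 27.5
```

arm_command:
  plan:
    - [[-2,-6,5,4,0,2,255],[-4,-14,12,9,0,5,255],[-7,-24,22,15,-0.5,9,255],[-10,-34,34,20,-1,12,255],[-13,-45,46,25.5,-1.4,15,255],[-18,-54,55,31,-1.4,18.5,255],[-23,-64,64,37,-1.4,22,255],[-28,-74,72,43,-1.4,25.5,255],[-31,-80,77,47,-1.3,28,255],[-31,-80,77,47,-1.3,28,255],[-31,-80,77,47,-1.3,28,255]]

```text
time: 28.6
tool_pos: [0.598, -0.3206, 0.1437]
ee_rot: [0.305, 0.687, 0.527, -0.397]
wrist_force: [-0.5, 0.3, -3.3]
gripper_width: 0.0575
```

```bash
python3 - <<'E'
from bot import *
o=snap("ab")
crop(o["scene"],"ab_c",180,90,380,260,4)
from bnext import main
main(-95.2,None,0,[(90,-10,[600,-310,40]),(90,-10,[600,-310,4])])
E
```

```text
90 -10 [600, -310, 40] tcp [ 597. -320.   84.] toolz [-0.22 -0.84 -0.5 ]
shift [51.7  0.1 30.1] turn [-0.   0.1  0.1] | tcp [ 597.3 -319.7  143.5] toolx [ 0.128  0.482 -0.867] toolz [-0.224 -0.837 -0.499] q [ -5.5  34.1  81.9 -59.1  84.7  27.1] F [ 0.   0.2 -4. ] w 57.5 t 28.7
90 -10 [600, -310, 4] tcp [ 597. -320.   48.] toolz [-0.22 -0.84 -0.5 ]
shift [82.9  0.1 48. ] turn [-0.   0.1  0.1] | tcp [ 597.3 -319.7  143.5] toolx [ 0.128  0.482 -0.867] toolz [-0.224 -0.837 -0.499] q [ -5.5  34.1  81.9 -59.1  84.7  27.1] F [ 0.   0.2 -4. ] w 57.5 t 28.7
```

View pics/ab_c.png

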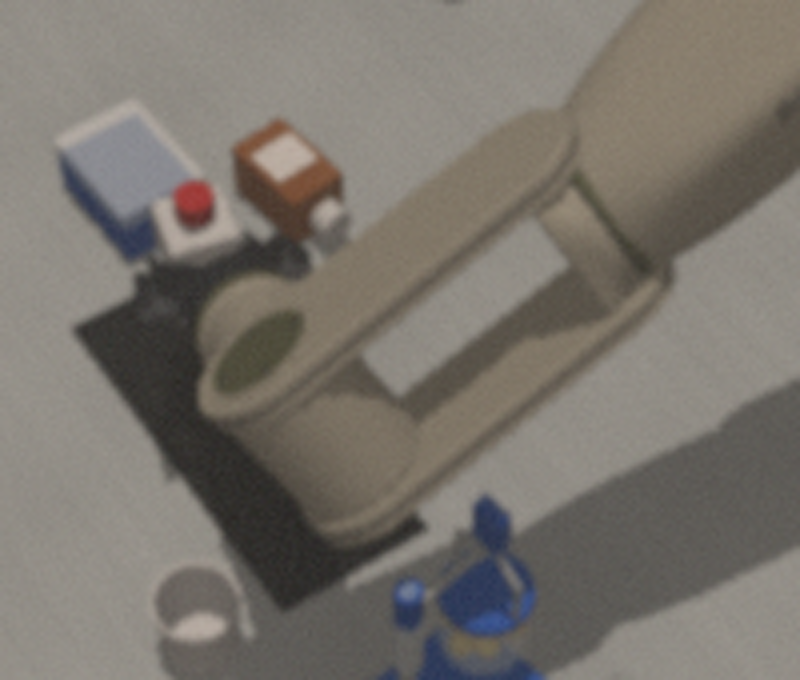

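```bash
python3 - <<'E'
from meas import *
o=load("ab")
for n in("top","scene"):
    f=o[n]; P,uv=zpts(f,np.ones(f["z_map"].shape,bool)); P=P*1000
    s=(P[:,2]>90)&(P[:,0]>480)&(P[:,0]<800)&(P[:,1]<20)&(P[:,1]>-420)
    for lo,hi in((-300,-200),(-200,-150),(-150,-100),(-100,-60),(-60,-30),(-30,20)):
        t=s&(P[:,1]>lo)&(P[:,1]<hi)
        if t.any(): print(n,(lo,hi),t.sum(),"z",P[t,2].min().round(),np.percentile(P[t,2],[5,95]).round(),"x",P[t,0].min().round(),P[t,0].max().round())
E
```

```text
top (-300, -200) 1597 z 103.0 [163. 248.] x 548.0 683.0
top (-200, -150) 680 z 214.0 [233. 287.] x 588.0 681.0
top (-150, -100) 778 z 236.0 [262. 316.] x 595.0 693.0
top (-100, -60) 1132 z 268.0 [306. 436.] x 493.0 737.0
top (-60, -30) 1706 z 348.0 [367. 464.] x 480.0 744.0
top (-30, 20) 2593 z 307.0 [363. 484.] x 480.0 743.0
scene (-300, -200) 627 z 99.0 [170. 248.] x 552.0 689.0
scene (-200, -150) 206 z 220.0 [244. 287.] x 605.0 687.0
scene (-150, -100) 107 z 253.0 [268. 305.] x 617.0 689.0
scene (-100, -60) 391 z 341.0 [350. 438.] x 494.0 740.0
scene (-60, -30) 733 z 352.0 [365. 463.] x 481.0 748.0
scene (-30, 20) 2785 z 261.0 [311. 480.] x 480.0 746.0
```

```bash
python3 - <<'E'
from bnext import main
main(-95.2,None,0,[(86,10,[600,-330,110]),(82,30,[600,-330,110]),(82,30,[600,-330,9])])
E
```

```text
86 10 [600, -330, 110] tcp [ 601. -343.  153.] toolz [ 0.07 -0.83 -0.56]
shift [-19.    9.8  14.2] turn [-17.    4.  -10.5] | tcp [ 597.3 -319.7  143.5] toolx [ 0.128  0.482 -0.867] toolz [-0.224 -0.837 -0.499] q [ -5.5  34.1  81.9 -59.1  84.7  27.1] F [ 0.   0.2 -4. ] w 57.5 t 28.7
82 30 [600, -330, 110] tcp [ 607. -345.  152.] toolz [ 0.33 -0.71 -0.62]
shift [-18.1  15.7  14.7] turn [-33.2   7.8 -22.3] | tcp [ 597.3 -319.7  143.5] toolx [ 0.128  0.482 -0.867] toolz [-0.224 -0.837 -0.499] q [ -5.5  34.1  81.9 -59.1  84.7  27.1] F [ 0.   0.2 -4. ] w 57.5 t 28.7
82 30 [600, -330, 9] tcp [ 607. -345.   51.] toolz [ 0.33 -0.71 -0.62]
shift [69.4 15.7 65.1] turn [-33.2   7.8 -22.3] | tcp [ 597.3 -319.7  143.5] toolx [ 0.128  0.482 -0.867] toolz [-0.224 -0.837 -0.499] q [ -5.5  34.1  81.9 -59.1  84.7  27.1] F [ 0.   0.2 -4. ] w 57.5 t 28.7
```

arm_command:
  plan:
    - [[-5,2,4,-5,1,-3,255],[-10,4,8,-10,2,-6,255],[-15,7,12,-15,3.5,-9.5,255],[-19,10,14,-20,5,-13,255],[-18,13,15,-27,6.5,-18,255],[-18,16,15,-33,8,-22,255],[-18,16,15,-33,8,-22,255],[-18,16,15,-33,8,-22,255],[-18,16,15,-33,8,-22,255]]

```text
time: 29.6
tool_pos: [0.6074, -0.3447, 0.1521]
ee_rot: [0.369, 0.487, 0.756, -0.235]
wrist_force: [0.3, 0.1, -2.9]
gripper_width: 0.0577
```

```bash
python3 - <<'E'
from bot import *
o=snap("ac")
crop(o["scene"],"ac_c",180,90,380,260,4)
from bnext import main
main(-95.2,None,0,[(82,30,[600,-330,40]),(82,30,[600,-330,9])])
for n in("top","scene"):
    f=o[n]; P,uv=zpts(f,np.ones(f["z_map"].shape,bool)); P=P*1000
    s=(P[:,2]>60)&(P[:,0]>520)&(P[:,0]<800)&(P[:,1]<20)&(P[:,1]>-240)
    if s.any(): print(n,s.sum(),P[s].min(0).round(),P[s].max(0).round())
E
```

```text
82 30 [600, -330, 40] tcp [ 607. -345.   82.] toolz [ 0.33 -0.71 -0.62]
shift [54.9 -1.4 43. ] turn [-0.2 -0.2 -0.3] | tcp [ 607.9 -344.5  151.6] toolx [-0.255  0.563 -0.786] toolz [ 0.33  -0.713 -0.618] q [-15.8   4.5 112.9 -62.3  42.4   0.6] F [-0.3 -0.2 -2.4] w 57.4 t 29.7
82 30 [600, -330, 9] tcp [ 607. -345.   51.] toolz [ 0.33 -0.71 -0.62]
shift [79.2 -1.5 62.2] turn [-0.2 -0.2 -0.3] | tcp [ 607.9 -344.5  151.6] toolx [-0.255  0.563 -0.786] toolz [ 0.33  -0.713 -0.618] q [-15.8   4.5 112.9 -62.3  42.4   0.6] F [-0.3 -0.2 -2.4] w 57.4 t 29.7
top 1489 [ 520. -240.   61.] [784. -53. 449.]
scene 1954 [ 520. -240.   60.] [787. -34. 450.]
```

View pics/ac_c.png

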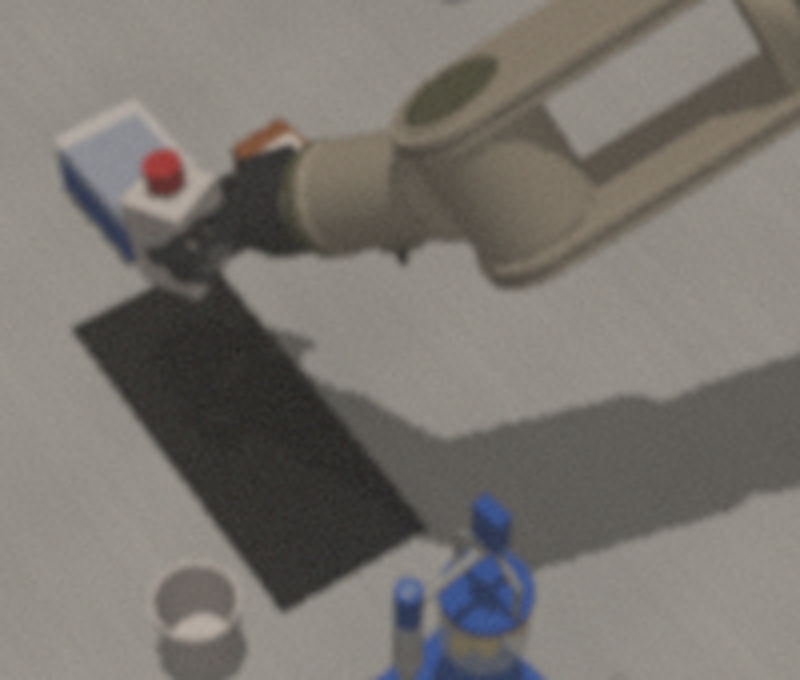

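arm_command:
  plan:
    - [[5,0,4,0,0,0,255],[14,-1,11,0,0,0,255],[25,-1,20,0,0,0,255],[36,-1,28,0,0,0,255],[47,-1,37,0,0,0,255],[56,-1,44,0,0,0,255],[64,-1,50,0,0,0,255],[69,-1,54,0,0,0,255],[69,-1,54,0,0,0,255],[69,-1,54,0,0,0,255]]

```text
time: 30.7
tool_pos: [0.6074, -0.3445, 0.0638]
ee_rot: [0.369, 0.486, 0.757, -0.234]
wrist_force: [-0.6, 0.2, -2.1]
gripper_width: 0.0575
```

```bash
python3 - <<'E'
from bot import *
o=snap("ad")
crop(o["scene"],"ad_c",180,90,380,260,4)
from bnext import main
main(-95.2,None,0,[(82,30,[600,-330,9])])
E
```

```text
82 30 [600, -330, 9] tcp [ 607. -345.   51.] toolz [ 0.33 -0.71 -0.62]
shift [11.  -1.   8.4] turn [-0.2 -0.1 -0.4] | tcp [ 607.8 -344.6   64.7] toolx [-0.254  0.563 -0.787] toolz [ 0.331 -0.714 -0.617] q [-15.8  14.2 113.4 -73.4  38.5  15.3] F [-0.1  0.1 -2.4] w 57.3 t 30.8
```

View pics/ad_c.png

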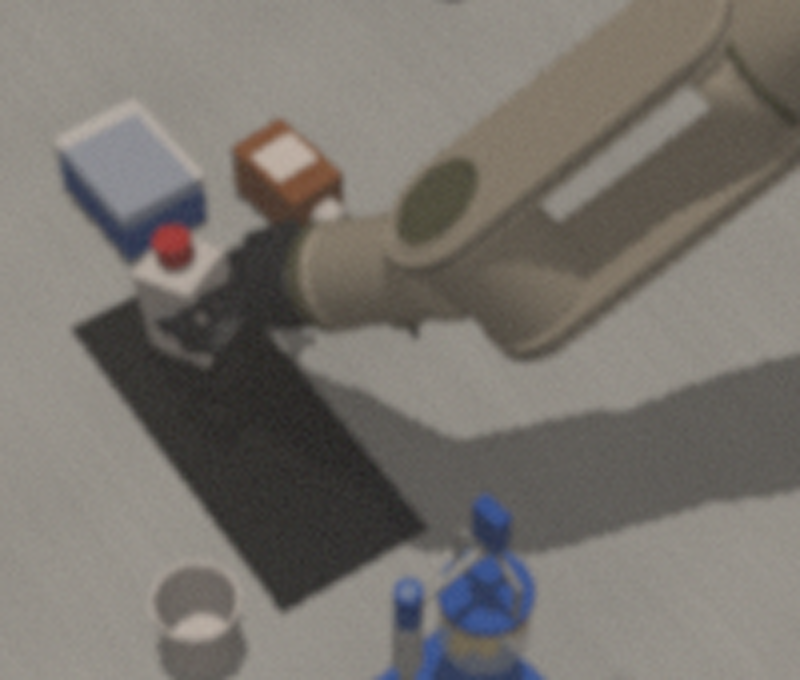

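```bash
python3 - <<'E'
from bnext import main
main(-95.2,None,0,[(82,22,[600,-330,20]),(82,22,[600,-330,9])])
E
```

```text
82 22 [600, -330, 20] tcp [ 605. -346.   62.] toolz [ 0.23 -0.75 -0.62]
shift [ 2.5 -3.2  1.5] turn [ 6.1 -0.2  4.6] | tcp [ 607.8 -344.6   64.7] toolx [-0.254  0.563 -0.787] toolz [ 0.331 -0.714 -0.617] q [-15.8  14.2 113.4 -73.4  38.5  15.3] F [-0.1  0.1 -2.4] w 57.3 t 30.8
82 22 [600, -330, 9] tcp [ 605. -346.   51.] toolz [ 0.23 -0.75 -0.62]
shift [11.1 -3.3  8.3] turn [ 6.1 -0.2  4.6] | tcp [ 607.8 -344.6   64.7] toolx [-0.254  0.563 -0.787] toolz [ 0.331 -0.714 -0.617] q [-15.8  14.2 113.4 -73.4  38.5  15.3] F [-0.1  0.1 -2.4] w 57.3 t 30.8
```

arm_command:
  plan:
    - [[1,-1,0,2,0,1.5,255],[2,-2,1,4,0,3,255],[2.5,-3,1.5,6,0,4.6,255],[5,-3,3,6,0,4.6,255],[8,-3,6,6,0,4.6,255],[11,-3,8.3,6,0,4.6,255],[11,-3,8.3,6,0,4.6,255],[11,-3,8.3,6,0,4.6,255]]

```text
time: 31.6
tool_pos: [0.6045, -0.3458, 0.0506]
ee_rot: [0.352, 0.535, 0.723, -0.259]
wrist_force: [-0.2, 0.0, -2.0]
gripper_width: 0.0571
```

```bash
python3 force.py ae_c 200 100 320 210; python3 - <<'E'
from bnext import main
main(-95.2,None,0,[(82,22,[600,-330,9])])
E
```

```text
[-0.05 -0.14 -2.65] [0.67 0.44 0.61]
82 22 [600, -330, 9] tcp [ 605. -346.   51.] toolz [ 0.23 -0.75 -0.62]
shift [ 0.4 -0.4  0.1] turn [ 0.1 -0.1 -0. ] | tcp [ 605.2 -345.7   51.2] toolx [-0.179  0.591 -0.786] toolz [ 0.234 -0.751 -0.618] q [-13.5  19.7 108.3 -70.5  45.8  19.4] F [-0.6 -0.3 -2.6] w 57.3 t 31.9
```

View pics/ae_c.png

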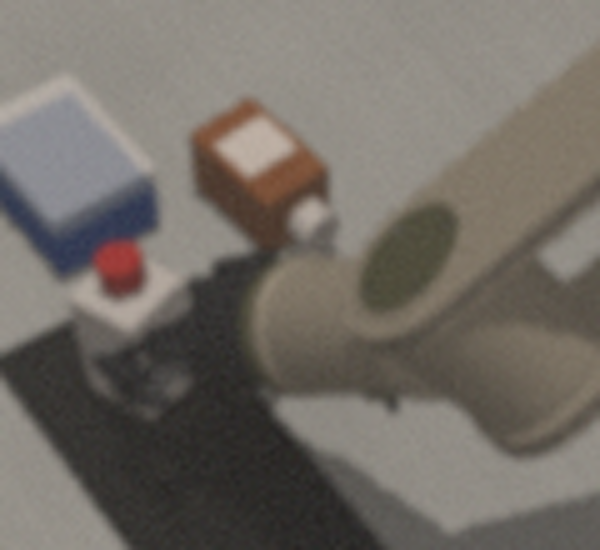

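```bash
python3 - <<'E'
from bnext import main
main(-95.2,None,0,[(85,18,[600,-330,6]),(85,18,[600,-330,4])])
E
```

```text
85 18 [600, -330, 6] tcp [ 603. -344.   49.] toolz [ 0.19 -0.8  -0.57]
shift [ 3.5 -1.4 -0.3] turn [ 3.3 -3.2  2.3] | tcp [ 605.2 -345.7   51.2] toolx [-0.179  0.591 -0.786] toolz [ 0.234 -0.751 -0.618] q [-13.5  19.7 108.3 -70.5  45.8  19.4] F [-0.6 -0.3 -2.6] w 57.3 t 31.9
85 18 [600, -330, 4] tcp [ 603. -344.   47.] toolz [ 0.19 -0.8  -0.57]
shift [ 5.1 -1.4  0.9] turn [ 3.3 -3.2  2.3] | tcp [ 605.2 -345.7   51.2] toolx [-0.179  0.591 -0.786] toolz [ 0.234 -0.751 -0.618] q [-13.5  19.7 108.3 -70.5  45.8  19.4] F [-0.6 -0.3 -2.6] w 57.3 t 31.9
```

arm_command:
  plan:
    - [[1,-0.5,0,1,-1,1,255],[2,-1,0,2,-2,1.6,255],[3.5,-1.4,-0.3,3.3,-3.2,2.3,255],[4.3,-1.4,0.3,3.3,-3.2,2.3,255],[5,-1.4,0.9,3.3,-3.2,2.3,255],[5,-1.4,0.9,3.3,-3.2,2.3,255],[5,-1.4,0.9,3.3,-3.2,2.3,255]]

```text
time: 32.6
tool_pos: [0.6035, -0.3439, 0.0471]
ee_rot: [0.363, 0.552, 0.694, -0.286]
wrist_force: [1.2, 0.5, -1.4]
gripper_width: 0.0576
```

```bash
python3 force.py af_c 200 100 320 210; python3 - <<'E'
from bnext import main
main(-95.2,None,0,[(85,18,[600,-330,2]),(88,16,[600,-330,3])])
E
```

```text
[ 1.42  0.62 -1.09] [0.49 0.22 0.28]
85 18 [600, -330, 2] tcp [ 603. -344.   45.] toolz [ 0.19 -0.8  -0.57]
shift [ 2.1 -0.3  1.2] turn [0.1 0.1 0. ] | tcp [ 603.4 -343.9   47.1] toolx [-0.128  0.558 -0.82 ] toolz [ 0.187 -0.798 -0.573] q [-11.1  23.7 105.9 -73.1  51.3  26. ] F [ 1.6  1.  -0.2] w 57.4 t 32.9
88 16 [600, -330, 3] tcp [ 602. -342.   46.] toolz [ 0.16 -0.83 -0.53]
shift [ 2.  -0.7 -1.6] turn [ 1.8 -2.9  1.1] | tcp [ 603.4 -343.9   47.1] toolx [-0.128  0.558 -0.82 ] toolz [ 0.187 -0.798 -0.573] q [-11.1  23.7 105.9 -73.1  51.3  26. ] F [ 1.6  1.  -0.2] w 57.4 t 32.9
```

arm_command:
  plan:
    - [[0.8,0,0.5,0,0,0,255],[0.8,0,0.5,0,0,0,255],[0.8,0,0.5,0,0,0,60],[0.8,0,0.5,0,0,0,40],[0.8,0,0.5,0,0,0,20],[0.8,0,0.5,0,0,0,0],[0.8,0,0.5,0,0,0,0],[0.8,0,0.5,0,0,0,0],[0.8,0,0.5,0,0,0,0]]

```text
time: 33.8
tool_pos: [0.6034, -0.3439, 0.0461]
ee_rot: [0.362, 0.552, 0.694, -0.287]
wrist_force: [-0.2, -0.5, -0.1]
gripper_width: 0.085
```

```bash
python3 force.py ag_c 200 100 320 210; python3 goal.py 0 0 0 0
```

```text
[-0.1   0.13 -0.01] [0.38 0.42 0.39]
shift [ 307.2 -509.8 -360.9] turn [49.1 38.8 94.1] | tcp [ 603.4 -343.9   46.1] toolx [-0.128  0.558 -0.82 ] toolz [ 0.187 -0.798 -0.573] q [-11.1  23.8 105.9 -73.2  51.3  26.1] F [-0.1  0.8 -0.2] w 85.2 t 34.1
```

View pics/ag_c.png

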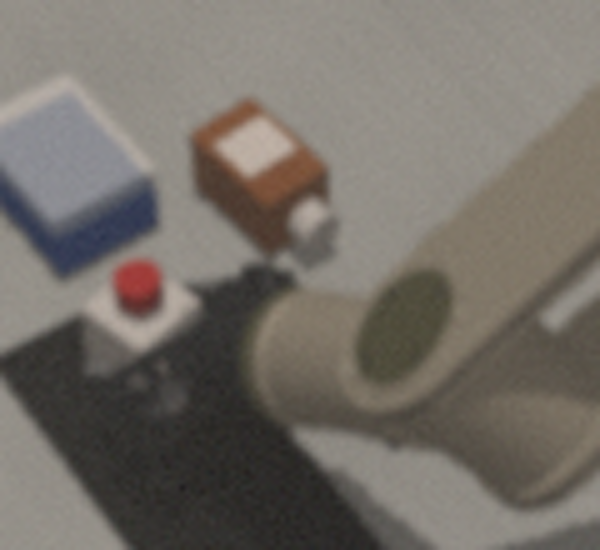

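```bash
python3 - <<'E'
from meas import *
from scipy.spatial import cKDTree
o=snap("ah")
A=[]
for n in("top","scene"):
    f=o[n]; P,uv=zpts(f,np.ones(f["z_map"].shape,bool)); P=P*1000
    s=(P[:,2]>90)&(P[:,0]>250)&(P[:,0]<800)&(P[:,1]<10)&(P[:,1]>-300)&~((P[:,0]>700))
    A.append(P[s])
A=np.vstack(A)
for lo in range(-150,10,20):
    t=(A[:,1]>lo)&(A[:,1]<=lo+20)
    if t.any(): print(lo,t.sum(),"x",A[t,0].min().round(),A[t,0].max().round(),"z",A[t,2].min().round(),A[t,2].max().round(), "xmax z<260", A[t&(A[:,2]<260),0].max() if (t&(A[:,2]<260)).any() else None)
crop(o["scene"],"ah_c",180,90,380,260,4)
E
```

```text
-150 371 x 510.0 602.0 z 156.0 251.0 xmax z<260 602.1270912383834
-130 342 x 504.0 596.0 z 167.0 332.0 xmax z<260 595.7628534159543
-110 879 x 412.0 604.0 z 151.0 408.0 xmax z<260 593.2685803632958
-90 1423 x 307.0 612.0 z 195.0 512.0 xmax z<260 587.7571443367461
-70 2712 x 250.0 612.0 z 194.0 593.0 xmax z<260 581.6602763626148
-50 3406 x 250.0 609.0 z 193.0 611.0 xmax z<260 591.5138878030373
-30 3711 x 250.0 589.0 z 190.0 612.0 xmax z<260 578.274999929427
-10 3177 x 250.0 558.0 z 184.0 621.0 xmax z<260 557.0059982832953
```

View pics/ah_c.png

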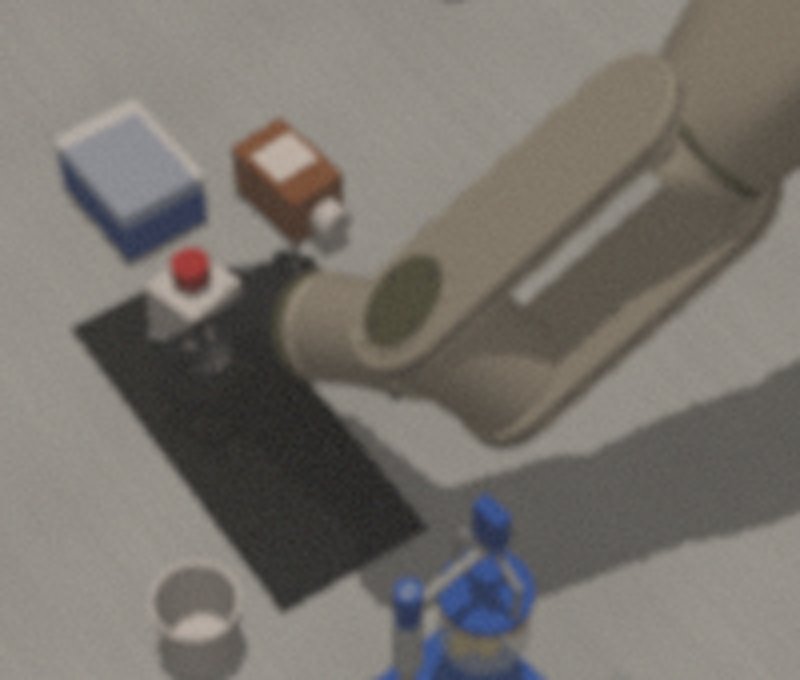

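arm_command:
  plan:
    - [[-4,0,-3,0,0,0,0],[-12,0,-8.5,0,0,0,0],[-25,0,-17.5,0,0,0,0],[-41,0,-28.5,0,0,0,0],[-60,0,-42,0,0,0,0],[-80,0,-56,0,0,0,0],[-100,0,-70,0,0,0,0],[-123,0,-86,0,0,0,0],[-140,0,-98,0,0,0,0],[-140,0,-98,0,0,0,0]]

```text
time: 35.2
tool_pos: [0.6051, -0.3443, 0.2232]
ee_rot: [0.366, 0.552, 0.693, -0.285]
wrist_force: [0.6, -0.6, 0.7]
gripper_width: 0.0851
```

```bash
python3 - <<'E'
from bot import *
from bplan import *
o=snap("ai"); bottles(o["top"])
crop(o["scene"],"ai_c",180,90,380,260,4)
T,Rt=frames((443,-421.3),95.2,-50,along=72,h=34,back=120); print(T); rel(T,Rt)
E
```

```text
top face [438. 266.] [array([ 442.9, -421.3]), np.float64(89.1), np.float64(58.3), np.float64(-84.5)] hsv (11.468390804597702, 100.51580459770115, 106.45833333333333)
top face [458. 223.] [array([ 555.8, -482.6]), np.float64(87.4), np.float64(77.6), np.float64(1.3)] hsv (111.0034965034965, 29.073426573426573, 111.84965034965035)
[ 433.54063331 -317.35905857   98.92154858]
shift [ 134.  -159.8   15.2] turn [6.4 5.1 4.6] | tcp [ 603.3 -343.8  218.1] toolx [-0.126  0.558 -0.82 ] toolz [ 0.188 -0.798 -0.572] q [-11.1   6.4 104.8 -61.2  58.5   5.5] F [-0.1  0.1  0.1] w 85.3 t 35.3
```

View pics/ai_c.png

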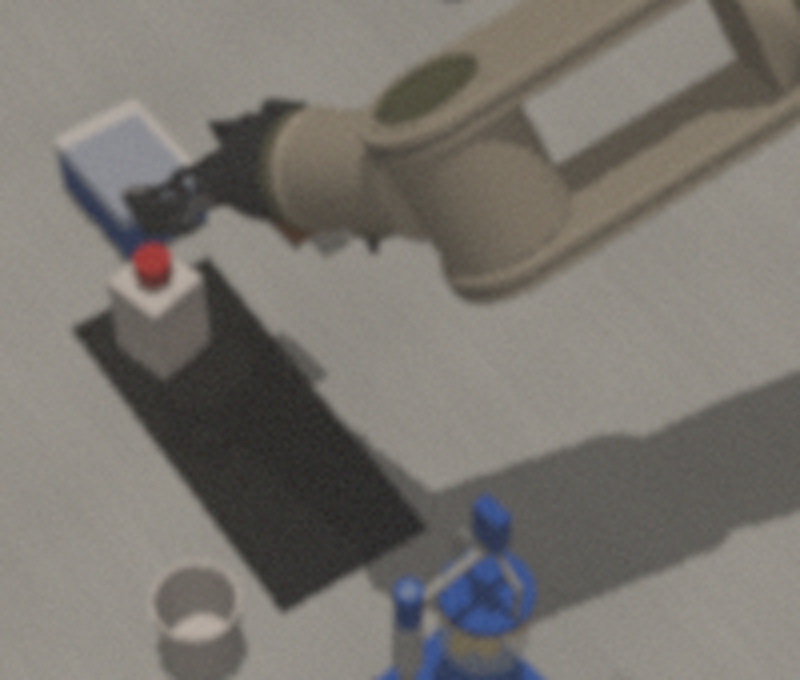

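```bash
cat > stand.py <<'E'
from meas import *
def standing(o):
    for n in("top","scene"):
        f=o[n]; P,uv=zpts(f,np.ones(f["z_map"].shape,bool)); P=P*1000
        s=(P[:,0]>500)&(P[:,0]<720)&(P[:,1]<-50)&(P[:,1]>-450)&(P[:,2]>86)&(P[:,2]<99)
        m=np.zeros(f["z_map"].shape,np.uint8); m[uv[s][:,1],uv[s][:,0]]=255
        for k in comps(m,20): print(n,"body top",[np.round(x,1) for x in rect(f,k,.093)])
        s=(P[:,0]>500)&(P[:,0]<720)&(P[:,1]<-50)&(P[:,1]>-450)&(P[:,2]>112)&(P[:,2]<124)
        if s.any(): print(n,"cap",s.sum(),P[s].mean(0).round(),P[s].min(0).round(),P[s].max(0).round())
E
python3 - <<'E'
from stand import *
o=load("ai"); standing(o)
f=o["top"]; crop(f,"ai_t",300,140,470,290,4)
E
```

```text
top body top [array([ 620.4, -351.4]), np.float64(57.6), np.float64(53.0), np.float64(12.8)]
top cap 117 [ 620. -349.  117.] [ 606. -364.  112.] [ 636. -334.  123.]
scene body top [array([ 627. , -346.2]), np.float64(60.3), np.float64(59.5), np.float64(-77.9)]
scene cap 65 [ 626. -349.  117.] [ 610. -368.  113.] [ 641. -331.  123.]
```

View pics/ai_t.png

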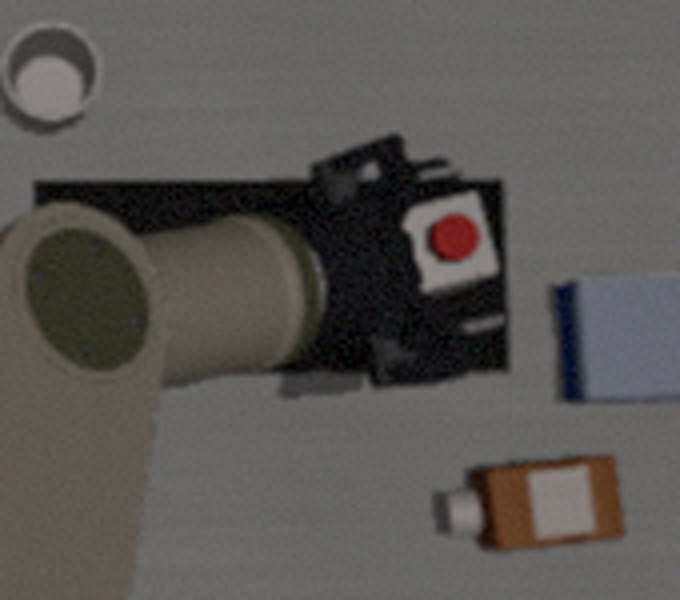

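```bash
python3 - <<'E'
from bplan import *
for b in (130,0):
    T,Rt=frames((443,-421.3),95.3,-38,along=70,h=34,back=b); print(T.round(), Rt.as_matrix()[:,2].round(2)); rel(T,Rt)
s,p,r=cur(); rel(np.array([480,-330,230]),Rt)
E
```

```text
[ 434. -328.  121.] [ 0.06 -0.61 -0.79]
shift [ 109.3 -161.4   11.2] turn [ 5.8 17.   5.2] | tcp [ 603.3 -343.8  218.1] toolx [-0.126  0.558 -0.82 ] toolz [ 0.188 -0.798 -0.572] q [-11.1   6.4 104.8 -61.2  58.5   5.5] F [-0.1  0.1  0.1] w 85.3 t 35.3
[ 442. -408.   19.] [ 0.06 -0.61 -0.79]
shift [ 147.8 -172.7  134.9] turn [ 5.8 17.   5.2] | tcp [ 603.3 -343.8  218.1] toolx [-0.126  0.558 -0.82 ] toolz [ 0.188 -0.798 -0.572] q [-11.1   6.4 104.8 -61.2  58.5   5.5] F [-0.1  0.1  0.1] w 85.3 t 35.3
shift [  13.6 -116.9  -41. ] turn [ 5.8 17.   5.2] | tcp [ 603.3 -343.8  218.1] toolx [-0.126  0.558 -0.82 ] toolz [ 0.188 -0.798 -0.572] q [-11.1   6.4 104.8 -61.2  58.5   5.5] F [-0.1  0.1  0.1] w 85.3 t 35.3
```

arm_command:
  plan:
    - [[2,-20,-8,1,3,1,0],[5,-45,-16,2,6,2,0],[9,-75,-25,3,9,3,0],[12,-105,-35,4,13,4,0],[14,-120,-41,6,17,5,0],[45,-138,-25,6,17,5,0],[80,-152,-6,6,17,5,0],[105,-161,9,6,17,5,0],[109,-161,11,6,17,5,0],[109,-161,11,6,17,5,0]]

```text
time: 36.3
tool_pos: [0.4337, -0.3279, 0.1202]
ee_rot: [0.238, 0.636, 0.7, -0.222]
wrist_force: [0.9, -1.1, 1.3]
gripper_width: 0.0855
```

```bash
python3 - <<'E'
from bot import *
from bplan import *
from stand import standing
o=snap("aj"); bottles(o["top"]); standing(o)
crop(o["scene"],"aj_c",180,90,380,260,4)
for b in (60,0):
    T,Rt=frames((443,-421.3),95.3,-38,along=70,h=34,back=b); print(T.round(), Rt.as_matrix()[:,2].round(2)); rel(T,Rt)
E
```

```text
top face [439. 265.] [array([ 442.9, -421.3]), np.float64(89.3), np.float64(57.9), np.float64(-84.9)] hsv (11.478134110787172, 98.26239067055394, 110.92274052478133)
top face [457. 224.] [array([ 555.8, -482.4]), np.float64(87.8), np.float64(76.7), np.float64(0.4)] hsv (110.92343387470997, 28.317865429234338, 116.38747099767981)
top body top [array([ 619.8, -348.3]), np.float64(59.5), np.float64(57.5), np.float64(-77.5)]
top cap 112 [ 620. -349.  118.] [ 606. -365.  112.] [ 636. -334.  123.]
scene body top [array([ 626.8, -345.5]), np.float64(61.6), np.float64(59.5), np.float64(-77.9)]
scene cap 69 [ 626. -348.  116.] [ 610. -365.  112.] [ 642. -332.  121.]
[ 438. -371.   66.] [ 0.06 -0.61 -0.79]
shift [ 1.8 -1.6 71.3] turn [-0.1  0.1  0.2] | tcp [ 436.1 -328.7  123.5] toolx [-0.075  0.783 -0.617] toolz [ 0.055 -0.615 -0.787] q [-20.9  -9.4 122.3 -41.8  56.2  -5.7] F [ 0.2 -0.8  0.2] w 85.5 t 36.4
[ 442. -408.   19.] [ 0.06 -0.61 -0.79]
shift [  1.9  -1.5 131.3] turn [-0.1  0.1  0.2] | tcp [ 436.1 -328.7  123.5] toolx [-0.075  0.783 -0.617] toolz [ 0.055 -0.615 -0.787] q [-20.9  -9.4 122.3 -41.8  56.2  -5.7] F [ 0.2 -0.8  0.2] w 85.5 t 36.4
```

View pics/aj_c.png

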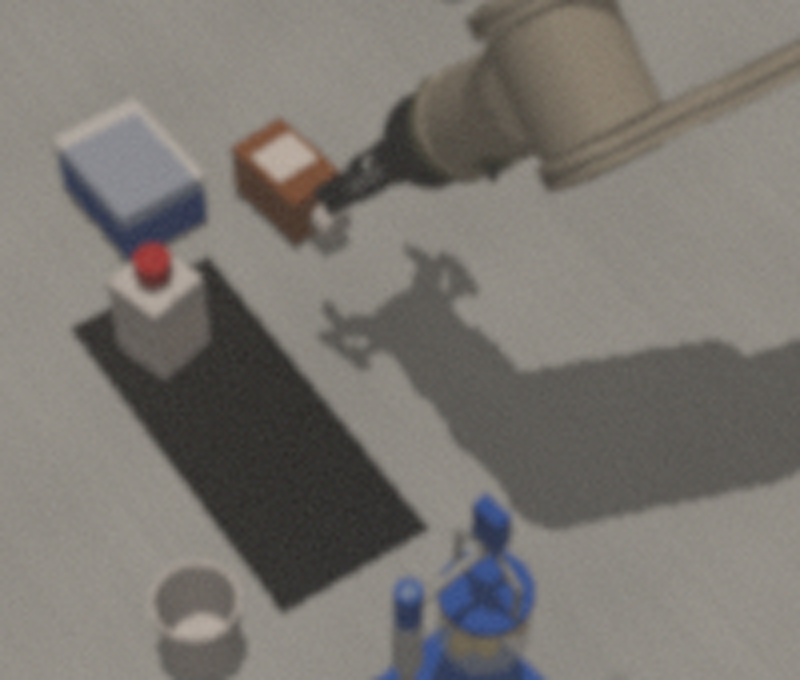

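arm_command:
  plan:
    - [[0.5,-1,10,0,0,0,0],[1,-1.5,30,0,0,0,0],[2,-1.5,50,0,0,0,0],[2,-1.5,70,0,0,0,0],[2,-1.5,90,0,0,0,0],[2,-1.5,108,0,0,0,0],[2,-1.5,122,0,0,0,0],[2,-1.5,131,0,0,0,0],[2,-1.5,131,0,0,0,0]]

```text
time: 37.3
tool_pos: [0.4418, -0.4085, 0.0189]
ee_rot: [0.24, 0.636, 0.699, -0.221]
wrist_force: [-0.7, -0.4, 0.4]
gripper_width: 0.0855
```

```bash
python3 - <<'E'
from bot import *
from bplan import *
o=snap("ak"); 
crop(o["scene"],"ak_c",200,100,340,230,5); crop(o["top"],"ak_t",370,200,500,310,5)
for b in (0,):
    T,Rt=frames((443,-421.3),95.3,-38,along=70,h=34,back=b); print(T.round(), Rt.as_matrix()[:,2].round(2)); rel(T,Rt)
E
```

```text
[ 442. -408.   19.] [ 0.06 -0.61 -0.79]
shift [ 0.5 -0.4  0.6] turn [-0.1  0.2  0.1] | tcp [ 442.2 -408.    19.8] toolx [-0.075  0.783 -0.618] toolz [ 0.056 -0.615 -0.786] q [-2.990e+01  7.400e+00  1.189e+02 -5.010e+01  4.120e+01 -1.000e-01] F [0.4 0.6 0.6] w 85.1 t 37.4
```

View pics/ak_c.png

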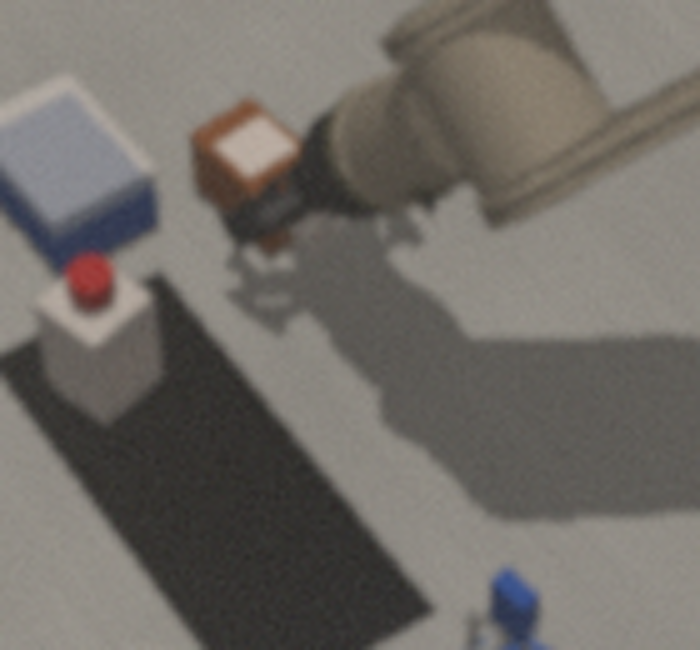

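View pics/ak_t.png

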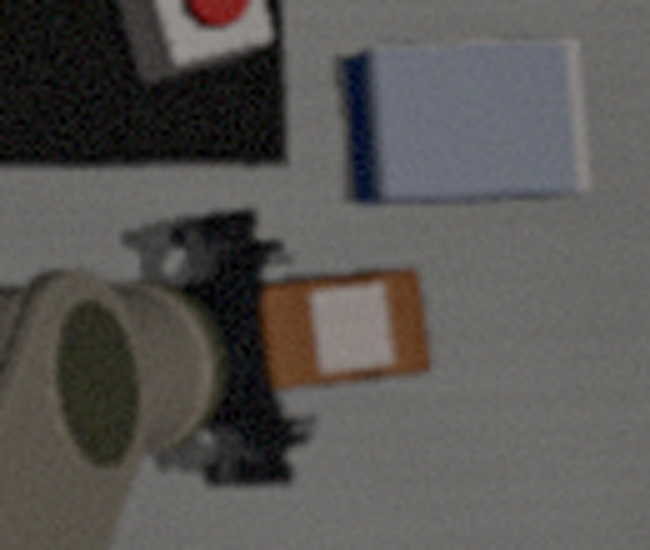

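arm_command:
  plan:
    - [[0.5,0,0.6,0,0,0,100],[0.5,0,0.6,0,0,0,255],[0.5,0,0.6,0,0,0,255],[0.5,0,0.6,0,0,0,255],[0.5,0,0.6,0,0,0,255],[0.5,0,0.6,0,0,0,255],[0.5,0,0.6,0,0,0,255]]
  force: 80

```text
time: 38.1
tool_pos: [0.4432, -0.4081, 0.0202]
ee_rot: [0.242, 0.636, 0.699, -0.221]
wrist_force: [-1.4, 4.9, 6.5]
gripper_width: 0.0568
```

```bash
python3 - <<'E'
from bplan import *
import json
s,p,r=cur(); az=95.3; d=np.array([np.cos(np.radians(az)),np.sin(np.radians(az)),0])
base=np.array([443,-421.3,29])-45*d
y=r.as_matrix()[:,1]; base=base+y*((p-base)@y)
print(p,base,s["gripper_width"],s["wrist_force"])
json.dump(dict(T=p.tolist(),q=r.as_quat().tolist(),base=base.tolist()),open("grasp.json","w"))
from bnext import main
main(az,None,0,[(0,0,base+[0,0,140]),(45,0,[480,-330,200]),(90,0,[600,-170,120]),(90,0,[600,-170,4])])
E
```

```text
[ 443.16447318 -408.05037396   20.18456819] [ 448.64543912 -465.96691454   28.99873145] 0.056843828098467976 [-1.41936059  4.93740869  6.50428813]
0 0 [ 448.64543912 -465.96691454  168.99873145] tcp [ 443. -408.  160.] toolz [ 0.06 -0.62 -0.79]
shift [-8.66e+01 -1.00e-01 -1.10e+02] turn [0. 0. 0.] | tcp [ 443.2 -408.1   20.2] toolx [-0.074  0.782 -0.619] toolz [ 0.058 -0.616 -0.786] q [-29.9   7.5 118.8 -50.1  41.2   0. ] F [-1.4  4.9  6.5] w 56.8 t 38.1
45 0 [480, -330, 200] tcp [ 476. -283.  235.] toolz [-0.01  0.12 -0.99]
shift [ -37.3   43.8 -244. ] turn [-0.1 45.   0. ] | tcp [ 443.2 -408.1   20.2] toolx [-0.074  0.782 -0.619] toolz [ 0.058 -0.616 -0.786] q [-29.9   7.5 118.8 -50.1  41.2   0. ] F [-1.4  4.9  6.5] w 56.8 t 38.1
90 0 [600, -170, 120] tcp [ 599. -161.  178.] toolz [-0.07  0.78 -0.62]
shift [  83.7  178.3 -267.2] turn [-0.2 90.   0. ] | tcp [ 443.2 -408.1   20.2] toolx [-0.074  0.782 -0.619] toolz [ 0.058 -0.616 -0.786] q [-29.9   7.5 118.8 -50.1  41.2   0. ] F [-1.4  4.9  6.5] w 56.8 t 38.1
90 0 [600, -170, 4] tcp [ 599. -161.   62.] toolz [-0.07  0.78 -0.62]
shift [ 155.5  178.4 -176. ] turn [-0.2 90.   0. ] | tcp [ 443.2 -408.1   20.2] toolx [-0.074  0.782 -0.619] toolz [ 0.058 -0.616 -0.786] q [-29.9   7.5 118.8 -50.1  41.2   0. ] F [-1.4  4.9  6.5] w 56.8 t 38.1
```

arm_command:
  plan:
    - [[-6,0,-8,0,0,0,255],[-18,0,-23,0,0,0,255],[-35,0,-45,0,0,0,255],[-52,0,-67,0,0,0,255],[-70,0,-90,0,0,0,255],[-87,0,-110,0,0,0,255],[-87,0,-110,0,0,0,255],[-87,0,-110,0,0,0,255]]

```text
time: 38.9
tool_pos: [0.4434, -0.4082, 0.1608]
ee_rot: [0.242, 0.636, 0.699, -0.22]
wrist_force: [-0.2, 0.7, -2.2]
gripper_width: 0.0571
```

```bash
python3 force.py al_c 200 80 340 210; python3 - <<'E'
from bnext import main
main(95.3,None,0,[(45,0,[480,-330,200]),(90,0,[600,-170,120])])
E
```

```text
[-0.46  0.14 -2.1 ] [0.54 0.29 0.2 ]
45 0 [480, -330, 200] tcp [ 476. -283.  235.] toolz [-0.01  0.12 -0.99]
shift [  48.3   44.4 -135. ] turn [-0.2 44.9  0.1] | tcp [ 442.5 -407.9  158.6] toolx [-0.076  0.783 -0.617] toolz [ 0.056 -0.615 -0.787] q [-29.9  -7.1 116.1 -38.8  53.7 -16.5] F [-0.6 -0.8 -1.8] w 57.2 t 39.2
90 0 [600, -170, 120] tcp [ 599. -161.  178.] toolz [-0.07  0.78 -0.62]
shift [ 169.2  179.  -158.3] turn [-0.3 89.9  0. ] | tcp [ 442.5 -407.9  158.6] toolx [-0.076  0.783 -0.617] toolz [ 0.056 -0.615 -0.787] q [-29.9  -7.1 116.1 -38.8  53.7 -16.5] F [-0.6 -0.8 -1.8] w 57.2 t 39.2
```

View pics/al_c.png

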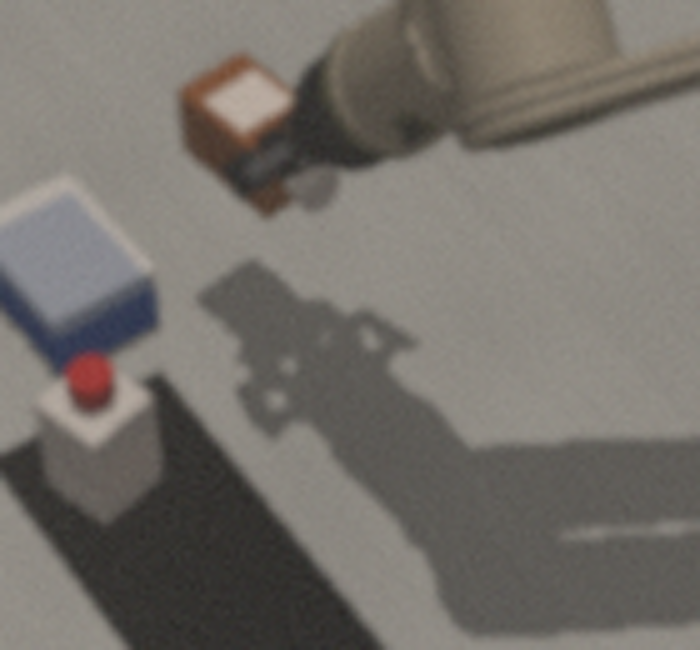

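arm_command:
  plan:
    - [[7,6,-20,0,6,0,255],[15,13,-42,0,13,0,255],[24,21,-66,0,21,0,255],[33,30,-92,0,29,0,255],[41,38,-115,0,37,0,255],[48,44,-135,0,45,0,255],[48,44,-135,0,45,0,255],[48,44,-135,0,45,0,255]]

```text
time: 40.0
tool_pos: [0.4747, -0.2844, 0.2335]
ee_rot: [-0.045, 0.672, 0.738, 0.038]
wrist_force: [0.3, -0.1, -2.3]
gripper_width: 0.057
```

```bash
python3 - <<'E'
from bnext import main
main(95.3,None,0,[(90,0,[600,-160,120])])
E
```

```text
90 0 [600, -160, 120] tcp [ 599. -151.  178.] toolz [-0.07  0.78 -0.62]
shift [113.8 136.4  68.4] turn [-0.3 45.1 -0.2] | tcp [ 474.7 -284.4  233.5] toolx [-0.091  0.989  0.117] toolz [-0.016  0.116 -0.993] q [-39.3   4.5  88.4   4.6  91.9 -44.6] F [ 0.3 -0.1 -2.3] w 57.0 t 40.0
```

arm_command:
  plan:
    - [[12,14,5,0,5,0,255],[25,30,10,0,11,0,255],[40,48,17,0,17,0,255],[56,67,26,0,23,0,255],[72,87,36,0,29,0,255],[88,106,48,0,35,0,255],[102,122,58,0,40,0,255],[114,136,68,0,45,0,255],[114,136,68,0,45,0,255],[114,136,68,0,45,0,255],[114,136,68,0,45,0,255]]

```text
time: 41.1
tool_pos: [0.5987, -0.1514, 0.1796]
ee_rot: [-0.322, 0.607, 0.665, 0.291]
wrist_force: [-0.6, -0.3, -1.2]
gripper_width: 0.0574
```

```bash
python3 - <<'E'
from stand import *
o=snap("am")
crop(o["scene"],"am_c",180,70,380,260,4)
from bnext import main
main(95.3,None,0,[(90,0,[600,-160,20]),(90,0,[600,-160,4])])
E
```

```text
90 0 [600, -160, 20] tcp [ 599. -151.   78.] toolz [-0.07  0.78 -0.62]
shift [-79.7   0.4  64.2] turn [-0.1  0.3 -0.2] | tcp [ 599.  -151.8  180.5] toolx [-0.056  0.621  0.782] toolz [-0.074  0.779 -0.623] q [-38.7  40.2  63.6  37.4 112.3 -40.9] F [-0.2  0.2 -1.5] w 56.6 t 41.2
90 0 [600, -160, 4] tcp [ 599. -151.   62.] toolz [-0.07  0.78 -0.62]
shift [-92.2   0.5  74.2] turn [-0.1  0.3 -0.2] | tcp [ 599.  -151.8  180.5] toolx [-0.056  0.621  0.782] toolz [-0.074  0.779 -0.623] q [-38.7  40.2  63.6  37.4 112.3 -40.9] F [-0.2  0.2 -1.5] w 56.6 t 41.2
```

View pics/am_c.png

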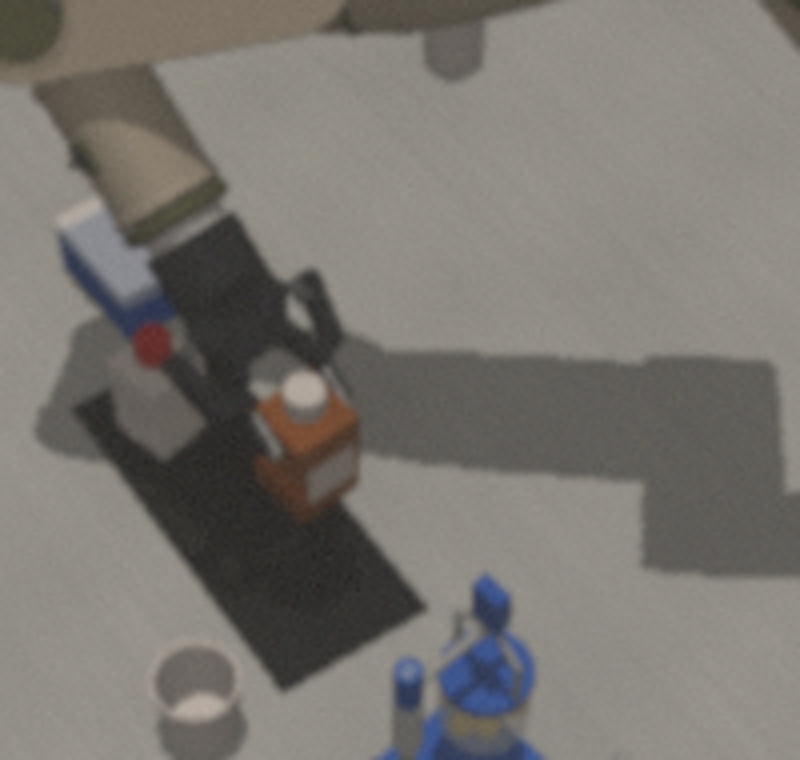

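```bash
python3 - <<'E'
from bnext import main
main(95.3,None,0,[(90,0,[600,-145,20]),(90,0,[600,-145,4])])
E
```

```text
90 0 [600, -145, 20] tcp [ 599. -136.   78.] toolz [-0.07  0.78 -0.62]
shift [-70.4   1.8  75.9] turn [-0.1  0.3 -0.2] | tcp [ 599.  -151.8  180.5] toolx [-0.056  0.621  0.782] toolz [-0.074  0.779 -0.623] q [-38.7  40.2  63.6  37.4 112.3 -40.9] F [-0.2  0.2 -1.5] w 56.6 t 41.2
90 0 [600, -145, 4] tcp [ 599. -136.   62.] toolz [-0.07  0.78 -0.62]
shift [-82.9   1.9  85.9] turn [-0.1  0.3 -0.2] | tcp [ 599.  -151.8  180.5] toolx [-0.056  0.621  0.782] toolz [-0.074  0.779 -0.623] q [-38.7  40.2  63.6  37.4 112.3 -40.9] F [-0.2  0.2 -1.5] w 56.6 t 41.2
```

arm_command:
  plan:
    - [[0,1,14,0,0,0,255],[-8,2,22,0,0,0,255],[-18,2,32,0,0,0,255],[-30,2,42,0,0,0,255],[-42,2,52,0,0,0,255],[-54,2,62,0,0,0,255],[-64,2,71,0,0,0,255],[-70,2,76,0,0,0,255],[-70,2,76,0,0,0,255],[-70,2,76,0,0,0,255]]

```text
time: 42.2
tool_pos: [0.5994, -0.136, 0.0787]
ee_rot: [-0.322, 0.607, 0.665, 0.292]
wrist_force: [0.4, 0.4, -1.6]
gripper_width: 0.057
```

```bash
python3 - <<'E'
from stand import *
o=snap("an")
crop(o["scene"],"an_c",180,70,380,260,4)
from bnext import main
main(95.3,None,0,[(90,0,[600,-145,4])])
E
```

```text
90 0 [600, -145, 4] tcp [ 599. -136.   62.] toolz [-0.07  0.78 -0.62]
shift [-13.4  -0.7  10.8] turn [-0.1  0.4 -0.2] | tcp [ 599.8 -136.3   79.4] toolx [-0.057  0.621  0.782] toolz [-0.073  0.778 -0.624] q [-37.7  45.8  66.7  36.2 104.8 -45.7] F [ 0.1  0.1 -2.3] w 57.0 t 42.3
```

View pics/an_c.png

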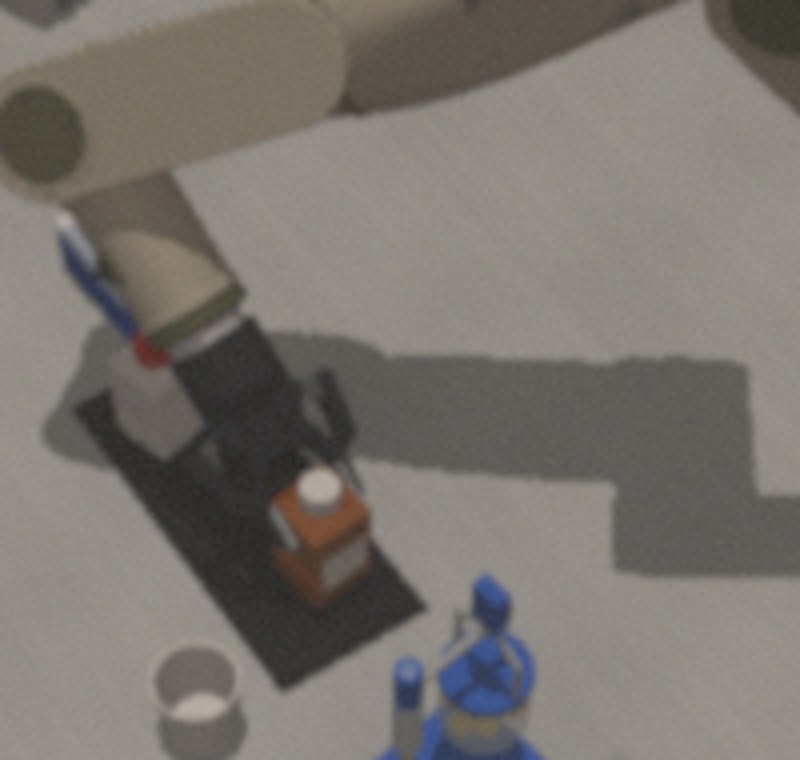

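arm_command:
  plan:
    - [[-3,0,2.5,0,0,0,255],[-6,0,5,0,0,0,255],[-9,-0.5,7.5,0,0.2,0,255],[-12,-0.7,9.5,0,0.4,0,255],[-14,-0.7,11.3,0,0.4,0,255],[-14,-0.7,11.3,0,0.4,0,255],[-14,-0.7,11.3,0,0.4,0,255]]

```text
time: 43.0
tool_pos: [0.5993, -0.1364, 0.0661]
ee_rot: [-0.324, 0.605, 0.665, 0.295]
wrist_force: [-6.4, -0.8, 25.4]
gripper_width: 0.0572
```

```bash
python3 force.py ao_c 190 100 330 230; python3 - <<'E'
from bnext import main
main(95.3,None,0,[(90,0,[600,-145,3])])
E
```

```text
[-6.57 -0.94 24.56] [0.41 0.37 0.46]
90 0 [600, -145, 3] tcp [ 599. -136.   61.] toolz [-0.07  0.78 -0.62]
shift [-3.7 -0.2  3.2] turn [-0.1 -0.2 -0. ] | tcp [ 599.3 -136.5   66.1] toolx [-0.059  0.613  0.788] toolz [-0.074  0.784 -0.616] q [-37.9  47.3  66.3  36.3 104.4 -46.5] F [-6.3 -1.4 24.1] w 56.9 t 43.3
```

View pics/ao_c.png

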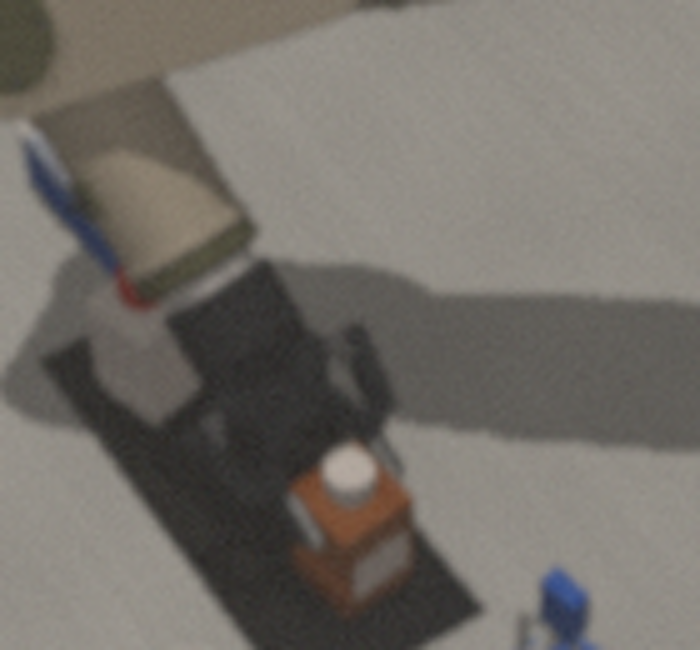

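arm_command:
  plan:
    - [[1,0,-0.8,0,0,0,255],[2,0,-1.6,0,0,0,255],[3,0,-2.4,0,0,0,255],[3,0,-2.4,0,0,0,255],[3,0,-2.4,0,0,0,255]]

```text
time: 43.8
tool_pos: [0.599, -0.1363, 0.0693]
ee_rot: [-0.324, 0.605, 0.665, 0.295]
wrist_force: [0.3, -0.3, -1.2]
gripper_width: 0.0573
```

```bash
python3 force.py ap_c 190 100 330 230; python3 - <<'E'
from bnext import main
main(95.3,None,0,[(90,0,[600,-145,3])])
from stand import *
o=snap("ap"); standing(o)
E
```

```text
[ 0.16 -0.04 -2.06] [0.44 0.41 0.72]
90 0 [600, -145, 3] tcp [ 599. -136.   61.] toolz [-0.07  0.78 -0.62]
shift [-6.6 -0.1  5.5] turn [-0.1 -0.2 -0. ] | tcp [ 599.2 -136.5   69.8] toolx [-0.059  0.613  0.788] toolz [-0.074  0.784 -0.616] q [-37.9  47.   66.3  36.3 104.6 -46.3] F [-1.  -0.4 -1.7] w 57.3 t 44.1
top body top [array([ 596.8, -143.3]), np.float64(83.6), np.float64(58.5), np.float64(5.0)]
top cap 239 [ 599. -165.  119.] [ 539. -222.  112.] [ 667. -128.  124.]
scene body top [array([ 600.4, -145.3]), np.float64(86.9), np.float64(74.8), np.float64(20.3)]
scene body top [array([ 639.8, -343.5]), np.float64(58.0), np.float64(40.5), np.float64(-66.6)]
scene cap 237 [ 608. -182.  119.] [ 542. -366.  112.] [ 674. -128.  124.]
```

arm_command:
  plan:
    - [[-1,0,0.8,0,0,0,255],[-1,0,0.8,0,0,0,255],[-1,0,0.8,0,0,0,60],[-1,0,0.8,0,0,0,40],[-1,0,0.8,0,0,0,20],[-1,0,0.8,0,0,0,0],[-1,0,0.8,0,0,0,0],[-1,0,0.8,0,0,0,0],[-1,0,0.8,0,0,0,0]]

```text
time: 45.1
tool_pos: [0.5993, -0.1365, 0.0686]
ee_rot: [-0.324, 0.605, 0.665, 0.295]
wrist_force: [-0.2, 0.1, -1.0]
gripper_width: 0.0853
```

```bash
python3 force.py aq_c 190 100 330 230; python3 goal.py 0 0 0 0;  python3 - <<'E'
from bplan import *
s,p,r=cur(); print("up50 back50:", (r.inv().apply([0,0,100])).round(1)); 
E
```

```text
[-0.02  0.11 -0.2 ] [0.34 0.44 0.47]
shift [  64.9 -583.8  193.5] turn [-42.9 -39.1  88.2] | tcp [ 599.3 -136.5   68.6] toolx [-0.059  0.613  0.788] toolz [-0.074  0.784 -0.616] q [-37.9  47.1  66.3  36.3 104.5 -46.4] F [-0.1  0.4  0.3] w 85.3 t 45.4
up50 back50: [ 78.8   0.1 -61.6]
```

View pics/aq_c.png

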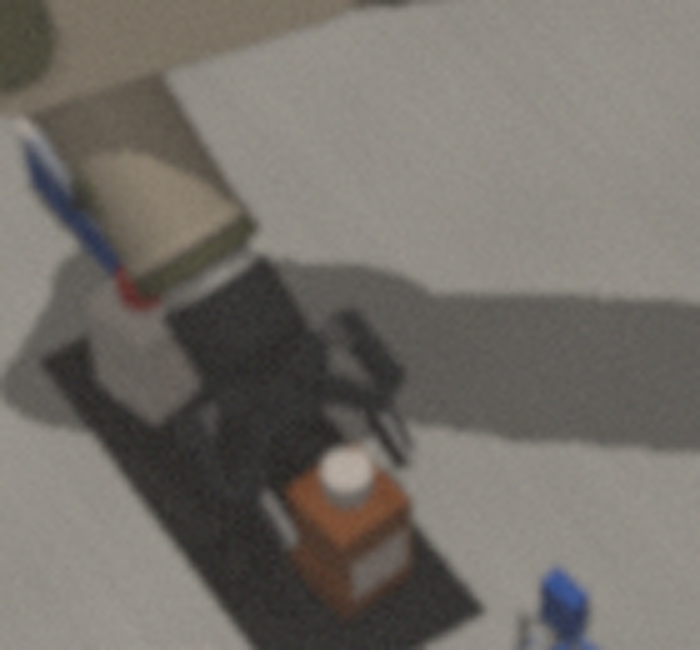

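arm_command:
  plan:
    - [[2,0,-4,0,0,0,0],[6,0,-11,0,0,0,0],[12,0,-22,0,0,0,0],[20,0,-38,0,0,0,0],[30,0,-57,0,0,0,0],[42,0,-80,0,0,0,0],[56,0,-107,0,0,0,0],[75,0,-130,0,0,0,0],[95,0,-150,0,0,0,0],[115,0,-165,0,0,0,0],[115,0,-165,0,0,0,0]]

```text
time: 46.5
tool_pos: [0.6058, -0.1965, 0.2668]
ee_rot: [-0.32, 0.605, 0.667, 0.296]
wrist_force: [0.7, -1.0, 0.2]
gripper_width: 0.0853
```

```bash
python3 goal.py 400 -200 400 60; python3 - <<'E'
from stand import *
o=snap("ar"); standing(o)
crop(o["scene"],"ar_c",180,70,380,260,4)
E
```

```text
shift [ 115.6 -204.2  -71.1] turn [-15.6 -50.1  33.2] | tcp [ 605.8 -196.5  266.8] toolx [-0.064  0.617  0.784] toolz [-0.069  0.781 -0.621] q [-41.   41.5  52.6  39.5 121.3 -36.6] F [ 0.7 -1.   0.2] w 85.3 t 46.5
top body top [array([ 599.1, -364.1]), np.float64(36.9), np.float64(10.7), np.float64(-75.6)]
top body top [array([ 598.1, -143.8]), np.float64(58.0), np.float64(57.7), np.float64(-85.1)]
top cap 113 [ 599. -144.  117.] [ 583. -160.  113.] [ 614. -130.  123.]
scene body top [array([ 605.4, -140.4]), np.float64(59.8), np.float64(59.1), np.float64(-85.6)]
scene body top [array([ 626.7, -346.4]), np.float64(60.2), np.float64(59.7), np.float64(-76.1)]
scene cap 137 [ 614. -243.  117.] [ 587. -367.  112.] [ 641. -127.  123.]
```

View pics/ar_c.png

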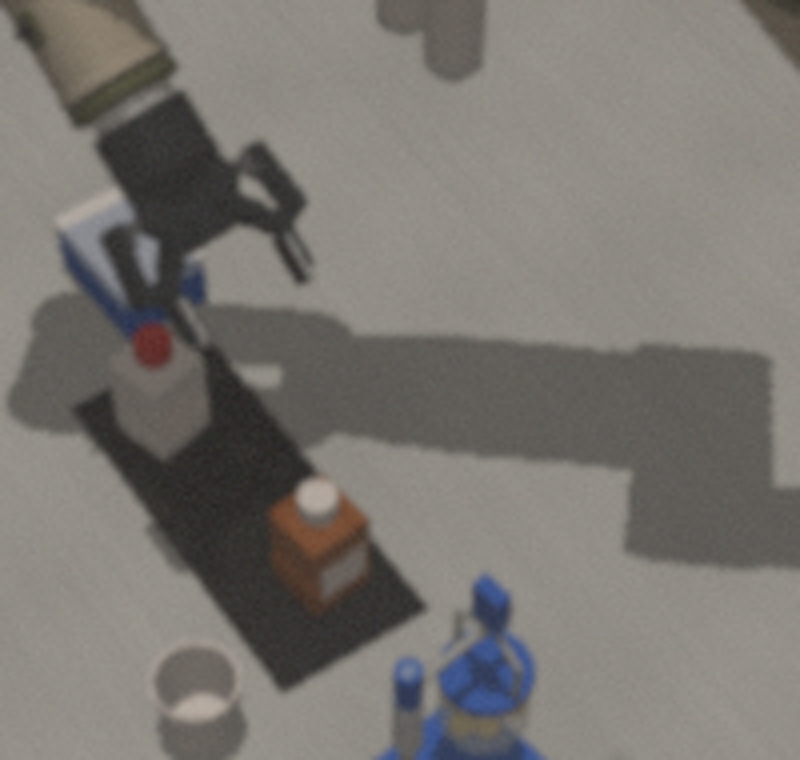

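arm_command:
  plan:
    - [[20,-5,-20,0,0,0,0],[50,-20,-50,-1,-5,1,0],[75,-50,-70,-2,-10,3,0],[85,-85,-75,-3,-16,6,0],[95,-120,-75,-5,-22,10,0],[100,-150,-75,-7,-28,14,0],[105,-180,-72,-9,-34,18,0],[110,-204,-71,-11,-38,22,0],[110,-204,-71,-11,-38,22,0],[110,-204,-71,-11,-38,22,0],[110,-204,-71,-11,-38,22,0]]

```text
time: 47.7
tool_pos: [0.4007, -0.2028, 0.3906]
ee_rot: [-0.083, 0.808, 0.578, 0.079]
wrist_force: [0.0, 0.1, -0.2]
gripper_width: 0.0857
```

```bash
python3 goal.py 400 -200 400 60; python3 - <<'E'
from bot import *
from stand import standing
o=snap("as"); standing(o); bottles(o["top"])
for n in("top","scene"):
  f=o[n]
  for c in("blue","orange"):
    P,uv=zpts(f,cmask(f,c)>0); P*=1000
    for nm,s in(("tab",(P[:,2]>228)&(P[:,2]<260)),("lid",(P[:,2]>125)&(P[:,2]<145))):
        s=s&(P[:,0]>540)&(P[:,0]<640)&(P[:,1]>0)&(P[:,1]<400)
        if s.sum()>3: print(n,c,nm,s.sum(),P[s].mean(0).round(),P[s].min(0).round(),P[s].max(0).round())
crop(o["scene"],"as_c",250,170,400,360,4)
E
```

```text
shift [ 4.5 -1.9 -8.5] turn [ -3.7 -12.6  11.1] | tcp [ 400.7 -202.8  390.6] toolx [0.319 0.921 0.223] toolz [ 0.032  0.225 -0.974] q [-42.3 -11.4  88.3  11.6 110.3 -20.1] F [ 0.   0.1 -0.2] w 85.7 t 47.7
top body top [array([ 598.1, -143.7]), np.float64(58.1), np.float64(57.7), np.float64(-85.1)]
top body top [array([ 619.6, -348.6]), np.float64(58.9), np.float64(58.1), np.float64(-77.2)]
top cap 222 [ 610. -247.  117.] [ 583. -365.  112.] [ 636. -130.  123.]
scene body top [array([ 605.1, -140.6]), np.float64(59.5), np.float64(58.5), np.float64(-85.6)]
scene body top [array([ 627. , -345.5]), np.float64(60.3), np.float64(60.1), np.float64(11.8)]
scene cap 139 [ 614. -242.  117.] [ 587. -366.  112.] [ 639. -129.  123.]
top face [458. 224.] [array([ 555.7, -482.3]), np.float64(87.9), np.float64(77.5), np.float64(0.1)] hsv (110.49253731343283, 28.432835820895523, 118.24913892078071)
top blue tab 69 [593.  60. 242.] [587.  47. 229.] [601.  74. 250.]
top blue lid 387 [588.  58. 136.] [559.  26. 128.] [625.  95. 144.]
top orange tab 68 [596. 336. 243.] [589. 325. 230.] [604. 350. 249.]
top orange lid 431 [593. 332. 137.] [561. 303. 126.] [630. 373. 145.]
scene blue tab 26 [599.  63. 242.] [593.  50. 238.] [605.  74. 245.]
scene blue lid 189 [603.  64. 135.] [564.  40. 130.] [628.  92. 143.]
scene orange tab 68 [603. 339. 241.] [594. 327. 229.] [610. 351. 248.]
scene orange lid 362 [604. 341. 135.] [564. 305. 127.] [634. 370. 142.]
```

View pics/as_scene.png

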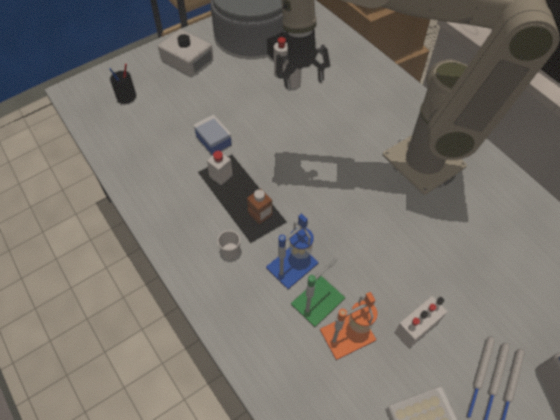

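View pics/as_top.png

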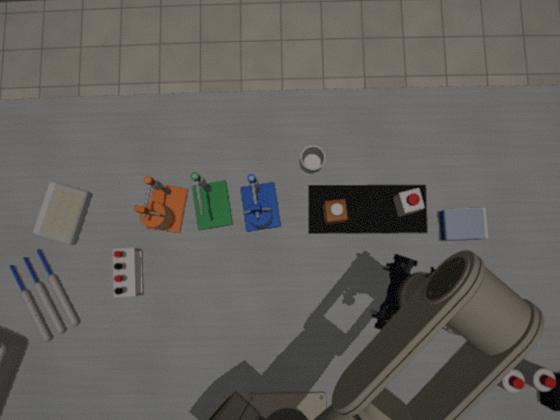

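View pics/as_c.png

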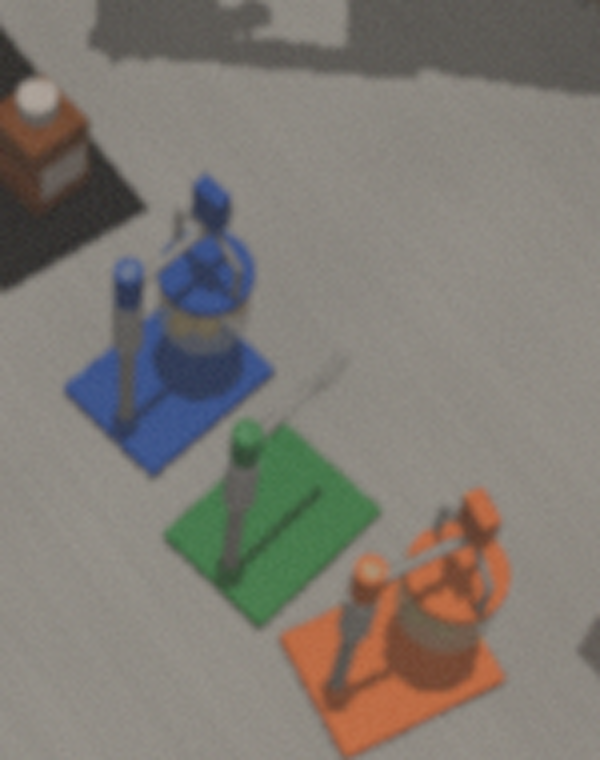

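```bash
python3 -c "
from station import job_done
print(job_done())"
```

```text
the job is handed in; nothing more can be done
None
```

The job is handed in at about 48 s of robot time. The blue pail was hung first, then the orange. The two toppled bottles now stand upright on the mat. The green pail and bottle 2 were not in the scene.

**Tugs:** Both were made while I still held the pail, then eased up before I let go. The two ways of estimating the dip disagree by 2 to 3.5 mm, but both fall inside the 12–20 mm window and clear of the 28 mm stop.

| Pail | Dip from wrist force | Dip from tool height |
|---|---|---|
| Blue | about 17 mm | about 15 mm |
| Orange | about 17 mm | about 13.6 mm |

**Last pictures:**
- **Pails:** both hang upright on the hook of their own colour, with lids about 135 mm up, as expected for free hanging.
- **Bottles:** the top camera puts the white one at (620, -349) mm and the amber one at (598, -144) mm, both wholly on the mat. The second camera differs by up to 8 mm.
- **Bystanders:** the tube rack, tip box and cup look untouched.
- **Robot:** clear of everything, with wrist force near zero.

**What did not go as planned:**
- **White bottle:** it shifted about 25 mm as I withdrew, either brushed by a finger or from the expected knock. It stayed upright and on the mat.
- **First placing of the white bottle:** I dropped the first two spots because a wrist joint reached its range limit at one and the forearm came too near the blue pail at the other.
- **Amber bottle:** it met the mat about 4 mm early and was pressed down with about 25 N. I eased off before letting go.

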